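# Pack and wedge a jig nest tight against its datum

## Robot

A 7-joint arm with a two-finger parallel gripper is mounted at the origin on a cart in front of the work surface, level with it; the furniture and walls round the work are solid. World frame = base frame: x ahead of the robot, y to its left, z up, the work surface at z = 0. Lengths are in mm, angles in rad, forces in N, time in s.
With the tool pointing down it reaches from about 400 to 875 mm from the base axis. Payload 4.4 kg.
Tool frame: the origin (TCP) lies midway between the tips of the shut fingers; the grasp point (between the pads) lies 19 mm behind it (ctrl.grip_point_offset is the distance from the TCP to the grasp point, in mm); z points along the fingers, x is the direction in which the jaws open and shut, and the axes are right-handed (so a half turn about z gives the same grasp; the last joint's range is limited). The gripper opens to 85 mm and grips with 20 to 120 N. Pads are 22 mm wide; open, the fingers measure 114 mm over their backs; the gripper's body (76 mm by 85 mm) begins 54 mm behind the grasp point. The pads swing forward as they close: fully open they stand 13 mm farther back than shut.
Start: joints at [-1.243, 0.628, 0.038, 1.517, -0.027, 0.996, -0.02], TCP at [249.383, 600.271, 231.313] pointing down, gripper open.
Joint ranges: [-3.06, 3.06], [-0.37, 2.12], [-1.25, 1.32], [0.18, 2.47], [-1.1, 4.24], [0.23, 1.98], [-2.94, 2.94]. Speed limits (rad/s): [2.57, 2.57, 3.14, 3.14, 3.14, 3.14, 3.14].

## Interface

Orientations are given as [roll, pitch, yaw] about the fixed x, y, z axes, in that order (R = Rz(yaw) Ry(pitch) Rx(roll)).
In Python, from cell import ctrl, viewer gives the robot as it stands.
- The arm moves only by the tool apply_moves, never from a script. Its argument "series" is a list that holds one entry, the list of rows, each a list of 6 numbers: the shift along the tool's x, y, z normalised to -1 to 1, where 1 is 50 mm, then the turn, a rotation vector about the tool's x, y, z normalised to -1 to 1, where 1 is 6 degrees. In form: [[[tx, ty, tz, rx, ry, rz], ...]]. A call has exactly 5 rows; each row shifts and turns the commanded pose from where the row before left it, along the tool's axes as they then stand; what a row does not reach is not made up. A row lasts 1/8 s, in which the tool goes at most 62.5 mm and 10.7 degrees, less where a joint would pass 70% of its speed; a pose out of reach is approached as far as the arm can. A call with a number of a shift or a turn outside -1 to 1 is refused whole. A call with a gripper value outside its range is refused whole. "claw" is the gripper command: -1 is shut, 1 is fully open, values between are in proportion, set as the call begins (left out, the last holds). The fingers move at their own pace and stop on an object; the grip force is fixed at half the most. Time passes only in rows, so rows that do not move let the fingers close, or fill a call up. It gives the time, the measured TCP pose, the force and the opening at its end, in the units of the state.
- ctrl.read_state(): the state, without advancing time (a new reading comes with each control period).
- viewer.get_image(name): name is "side" or "top"; returns the picture (384x512x3 uint8, blue, green, red); there is no depth.
- viewer.camera_info(name): a dict with "K" (3x3 intrinsics, pixels), "R" (3x3) and "t" (3): a world point X has camera coordinates R X + t. Camera axes: x right, y down, z forward; pixel columns grow to the right and rows downward; lengths in mm; the calibration is good to about 2 mm. A picture is of the moment at which its call begins. camera_info takes no time and is no camera call.
- ctrl.finish_job(): hands the job in, once; it reports no verdict.
Trained networks look in the newest picture that a camera, given by its name, has taken for a name from the list of things; names that differ only in an ending like _2 or _b are one class to them, and where a whole thing is asked for, a point or a joint stands for the part that bears it (a point fixed in the world has none). Each returns a list of dicts, best first, with "score" (0 to 1); they miss things now and then, are a little off and sometimes report something else, mostly with a low value. They report only what shows in the picture. A call takes as long as a camera call.
- viewer.find_in(camera, label): "location" ([column, row] as shares, 0 to 1, of the picture: columns of its width, rows of its height, amid what is visible of it).
The state is a dict: "clock": time; "qpos": joint angles; "qd": joint speeds; "tau": joint torques, N m; "eef_pos": TCP position; "tool_rot": TCP orientation; "force": force on the tool from outside, world axes, zero at the start; "torque": the same for the moment, N m; "width": finger opening in mm.
Only numpy, scipy, OpenCV 4.12 (cv2) and the standard library are available. Lean on these libraries where they do the work, as an engineer would, in place of code of your own. Each camera call takes 0.05 s, during which the arm holds its last target. There are 200 camera calls.

## Task

Open the shim case right back until its lid rests on its stop. Pack the gap behind the jig's nest: slip one or more flat slotted shims down over the clamp stud until what is left suits the taper shim, then press the taper shim down into it, upright face to the nest, until the nest is pushed fully home and the whole pack is tight by feel. Finish with the fingers still holding the taper shim tight in its place, so that I can do up the nut; leave unused shims standing in the case and the tools on the bench undisturbed.

Things in the scene. Friction and masses are not known exactly. Their poses are not given: they have to be found in the camera images.
- jig: Fixed steel jig, base plate 94 x 216 x 16 mm. Origin on the table, under the plane of the nest plate's face when the nest is home. Its y axis is the slide direction: nest and datum stop lie at +y, the abutment at -y; z up. The base top is 16 mm above the origin. A round clamp stud, 10 mm in diameter, runs along y across the gap at x = 0, its axis 22 mm above the base top.
- nest_slide (a joint): Slide of the aluminium nest (it carries a black moulded clip): 0 = home against the datum stop, positive = backed off toward the abutment (m, at most 0.006). It moves freely against about 1.5 N of friction and starts a little backed off.
- nest: The sliding aluminium nest. Origin on the base top, at the middle of the foot of the upright bearing face of the steel plate at its rear end (54 wide (x) x 46 mm high, 12 thick), which looks to -y and bears on the shims. Axes as the jig's.
- abutment: Fixed steel abutment block, 54 wide (x) and 46 mm high, axes as the jig's. Origin on the base top at the middle of the foot of its bearing face, which looks to +y and leans back 1 in 4: at a height h above the base the face is h/4 further toward -y. So the gap to the home nest plate is 6 to 13.5 mm at the base top and 11.5 mm wider at the upper edges.
- case: Fixed grey shim case, 100 (x) x 124 (y) mm, walls 4 mm thick and 62 mm high, inner floor 5 mm up; origin at the centre of its underside, hinge at +x, knob at -x. Inside, a black rack 30 mm high holds the shims upright.
- lid (a joint): Lid of the case, 30 mm high, hinged at the case's +x rim: 0 shut, 1.75 rad open on its stop. Past about 1.2 rad it falls open to the stop by itself; before that it falls shut.
- lid_knob (a point): Middle of the head of the lid's black knob, a round head 22 mm in diameter and 18 mm long on a thin neck, 27 mm in front of the lid's front face. It moves with the lid.
- lid_hinge (a point): Point on the lid's hinge axis (the case's y axis), mid-way along it, 62 mm above the table.
- flat_1: Flat slotted steel shim, 5 mm thick (y): a plate 50 wide (x) x 50 mm high with a slot 14 mm wide and 31 mm high open at the bottom, and above it a grip tab 26 mm wide, 30 mm high, so 80 mm in all. Origin at the middle of the bottom edge, z up toward the tab. In the rack its y axis is along the case's y.
- flat_2: A second flat shim, the same as flat_1. How many are needed depends on the gap at the base top: with one flat the taper shim tightens before it reaches the base for gaps up to 9.5 mm; in wider gaps it lands loose on the base and two flats are needed (two fit from 8.5 mm up). Flats may lean on the abutment's slope or stand against the nest plate.
- flat_3: A third flat shim, the same as flat_1.
- wedge: Taper shim, 50 mm wide (x), slotted like the flats. +y face upright, at y = +2.5 mm (nest side); -y face slopes 1 in 4 (abutment side): 5 mm thick at the bottom, 18 mm at the shoulders 52 mm up. Grip tab 36 mm wide (x), 12 thick, from 52 to 82 mm up, its middle at y = -3.5 mm. Origin: middle of the bottom edge, z up. Stands at the rack's -y end, turned as it is to be used.
- calliper: Slide calliper lying on the table, a bystander.
- hex_key: Hex key lying on the table, a bystander.
- gauge_block: Steel gauge with two slots, lying on the table, a bystander.

How it is judged (in metres and radians):
On the way, in this order (a step that is already met when the one before it is completed fails the run):
1. the lid is open and rests on its stop (value of joint lid above 1.7 rad), for 0.2 s.
2. a flat shim sits over the stud in the gap, let go ((((x of flat_1 in the frame of jig between -0.006 and 0.006 m and y of flat_1 in the frame of jig between -0.022 and 0.003 m and z of flat_1 in the frame of jig between 0.012 and 0.026 m and angle between flat_1's own z axis and vertical below 0.4 rad) and contact force between flat_1 and the fingers below 0.1 N) or ((x of flat_2 in the frame of jig between -0.006 and 0.006 m and y of flat_2 in the frame of jig between -0.022 and 0.003 m and z of flat_2 in the frame of jig between 0.012 and 0.026 m and angle between flat_2's own z axis and vertical below 0.4 rad) and contact force between flat_2 and the fingers below 0.1 N) or ((x of flat_3 in the frame of jig between -0.006 and 0.006 m and y of flat_3 in the frame of jig between -0.022 and 0.003 m and z of flat_3 in the frame of jig between 0.012 and 0.026 m and angle between flat_3's own z axis and vertical below 0.4 rad) and contact force between flat_3 and the fingers below 0.1 N))), for 0.2 s.
At the end, for the whole second after the job is handed in: Lid on its stop (over 1.70 rad); nest within 1 mm of home; one or more flat shims down over the stud, the others upright in the rack; taper shim in the gap, pack pressing nest plate and abutment with over 2 N each; fingers on the taper shim with over 3 N, not pushing the nest itself (value of joint lid above 1.7 rad and value of joint nest_slide below 0.001 m and ((x of flat_1 in the frame of jig between -0.006 and 0.006 m and y of flat_1 in the frame of jig between -0.022 and 0.003 m and z of flat_1 in the frame of jig between 0.012 and 0.026 m and angle between flat_1's own z axis and vertical below 0.4 rad) or (x of flat_1 in the frame of case between -0.012 and 0.012 m and y of flat_1 in the frame of case between -0.06 and 0.06 m and z of flat_1 in the frame of case between 0.002 and 0.012 m and angle between flat_1's own z axis and vertical below 0.3 rad)) and ((x of flat_2 in the frame of jig between -0.006 and 0.006 m and y of flat_2 in the frame of jig between -0.022 and 0.003 m and z of flat_2 in the frame of jig between 0.012 and 0.026 m and angle between flat_2's own z axis and vertical below 0.4 rad) or (x of flat_2 in the frame of case between -0.012 and 0.012 m and y of flat_2 in the frame of case between -0.06 and 0.06 m and z of flat_2 in the frame of case between 0.002 and 0.012 m and angle between flat_2's own z axis and vertical below 0.3 rad)) and ((x of flat_3 in the frame of jig between -0.006 and 0.006 m and y of flat_3 in the frame of jig between -0.022 and 0.003 m and z of flat_3 in the frame of jig between 0.012 and 0.026 m and angle between flat_3's own z axis and vertical below 0.4 rad) or (x of flat_3 in the frame of case between -0.012 and 0.012 m and y of flat_3 in the frame of case between -0.06 and 0.06 m and z of flat_3 in the frame of case between 0.002 and 0.012 m and angle between flat_3's own z axis and vertical below 0.3 rad)) and ((x of flat_1 in the frame of jig between -0.006 and 0.006 m and y of flat_1 in the frame of jig between -0.022 and 0.003 m and z of flat_1 in the frame of jig between 0.012 and 0.026 m and angle between flat_1's own z axis and vertical below 0.4 rad) or (x of flat_2 in the frame of jig between -0.006 and 0.006 m and y of flat_2 in the frame of jig between -0.022 and 0.003 m and z of flat_2 in the frame of jig between 0.012 and 0.026 m and angle between flat_2's own z axis and vertical below 0.4 rad) or (x of flat_3 in the frame of jig between -0.006 and 0.006 m and y of flat_3 in the frame of jig between -0.022 and 0.003 m and z of flat_3 in the frame of jig between 0.012 and 0.026 m and angle between flat_3's own z axis and vertical below 0.4 rad)) and x of wedge in the frame of jig between -0.006 and 0.006 m and y of wedge in the frame of jig between -0.022 and 0.003 m and z of wedge in the frame of jig between 0.014 and 0.052 m and angle between wedge's own z axis and vertical below 0.35 rad and linear speed of wedge below 0.005 m/s and contact force between any of flat_1, flat_2, flat_3, wedge and nest above 2 N and contact force between any of flat_1, flat_2, flat_3, wedge and abutment above 2 N and contact force between the fingers and wedge above 3 N and contact force between the arm and nest below 0.5 N); the arm keeps its last pose, push and grip.
It fails at once if the calliper is disturbed (moved over 20 mm) (distance of calliper from where it was at the start of the episode above 0.02 m).
It fails at once if the hex key is disturbed (moved over 20 mm) (distance of hex_key from where it was at the start of the episode above 0.02 m).
It fails at once if the gauge block is disturbed (moved over 20 mm) (distance of gauge_block from where it was at the start of the episode above 0.02 m).
It also fails if it takes over 72 s, if anything falls off the work surface, if the arm or the gripper's body presses on something with over 40 N, if the wrist force passes 120 N, or if a joint passes its speed limit or range.

## Working session

There is one attempt and no reset: what is moved stays moved. The work goes in short steps, Python scripts to look and compute and a tool call to move; the robot and the scene stay as the last step left them, time stands still between calls to the robot, and variables do not carry over. Pictures are saved under pics/ and viewed, about 8 in all and at most 12, crops included, and the job is handed in when it is done.

Besides the shell and the picture viewer there is one more tool, called after ">>>" as a command line: name --argument value ..., lists and objects as JSON in quotes. apply_moves: Moves the arm, as the interface text tells. Scaled input: -1 to 1 covers 50 mm each way for a shift and 6 degrees each way for a turn. Its arguments: {"type":"object","properties":{"series":{"type":"array","items":{"type":"array","items":{"type":"array","items":{"type":"number"}}}},"claw":{"type":"number"}},"required":["series"]}

```bash
ls; mkdir -p pics
python3 - <<'E'
from cell import ctrl, viewer
import cv2,numpy as np
s=ctrl.read_state();print({k:np.round(v,3) for k,v in s.items()})
for n in("side","top"):
    cv2.imwrite(f"pics/{n}0.png",cv2.resize(viewer.get_image(n),(800,600),interpolation=cv2.INTER_CUBIC))
    c=viewer.camera_info(n);print(n,np.round(c["K"],1).tolist(),np.round(c["R"],4).tolist(),np.round(c["t"],1).tolist())
    for l in["jig","nest","abutment","case","lid","lid_knob","lid_hinge","flat_1","wedge","calliper","hex_key","gauge_block"]:
        print(l,[(np.round(np.array(d["location"])*[512,384],1).tolist(),round(d["score"],2)) for d in viewer.find_in(n,l)[:3]])
E
```

```text
pics
{'clock': np.float64(0.0), 'qpos': array([-1.243,  0.629,  0.038,  1.518, -0.027,  0.996, -0.02 ]), 'qd': array([-0.   ,  0.   , -0.   , -0.001, -0.   , -0.001,  0.   ]), 'tau': array([ 1.0000e-03, -5.6339e+01,  1.2270e+00, -1.9344e+01,  1.1000e-02,
        1.1000e-02, -0.0000e+00]), 'eef_pos': array([249.099, 599.683, 230.403]), 'tool_rot': array([-3.142e+00,  2.000e-03,  1.177e+00]), 'force': array([-0.368,  0.228,  0.398]), 'torque': array([-0.016, -0.012,  0.015]), 'width': np.float64(85.233)}
side [[426.7, 0.0, 260.8], [0.0, 426.7, 189.7], [0.0, 0.0, 1.0]] [[0.9896, -0.1441, -0.0022], [-0.0672, -0.4477, -0.8917], [0.1275, 0.8825, -0.4527]] [-466.5, 103.4, 1002.0]
jig [([251.9, 178.8], 0.62)]
nest [([256.2, 171.4], 0.8)]
abutment [([258.8, 186.9], 0.56)]
case [([276.3, 236.7], 0.76)]
lid [([280.3, 226.2], 0.82)]
lid_knob [([279.9, 223.4], 0.75)]
lid_hinge [([280.3, 234.0], 0.56), ([252.8, 177.6], 0.55)]
flat_1 []
wedge []
calliper [([230.3, 250.2], 0.87)]
hex_key []
gauge_block [([218.7, 179.7], 0.64)]
top [[452.5, 0.0, 253.8], [0.0, 452.5, 193.8], [0.0, 0.0, 1.0]] [[0.0217, -0.9996, 0.0185], [-0.9815, -0.0248, -0.1898], [0.1902, -0.0141, -0.9817]] [1.2, 489.7, 879.5]
jig [([187.1, 198.5], 0.79)]
nest [([185.5, 193.8], 0.6)]
abutment [([217.3, 198.0], 0.8)]
case [([335.3, 195.9], 0.62)]
lid [([335.0, 190.4], 0.84)]
lid_knob [([334.9, 193.3], 0.62)]
lid_hinge [([331.0, 195.5], 0.72), ([217.3, 196.8], 0.18)]
flat_1 [([331.5, 194.8], 0.68)]
wedge []
calliper [([311.7, 245.6], 0.79)]
hex_key [([256.5, 251.1], 0.67)]
gauge_block [([153.3, 243.4], 0.82)]
```

View pics/side0.png

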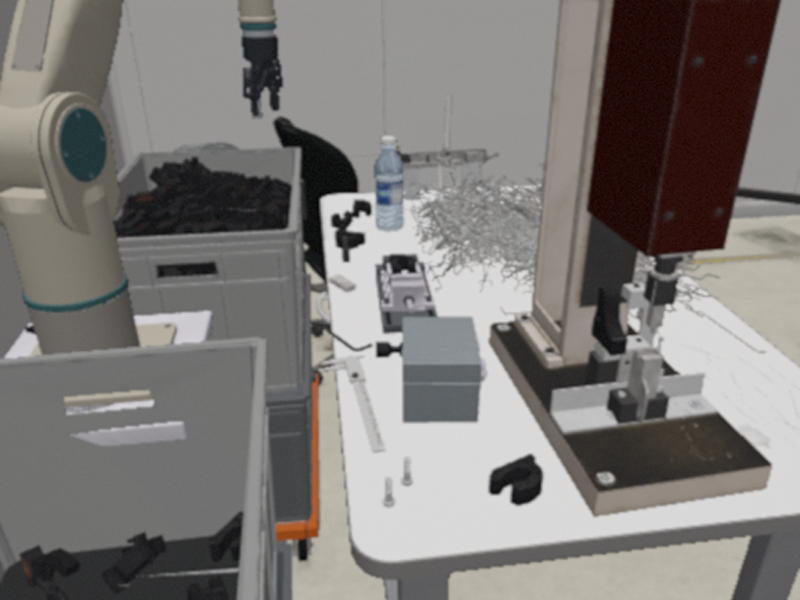

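View pics/top0.png

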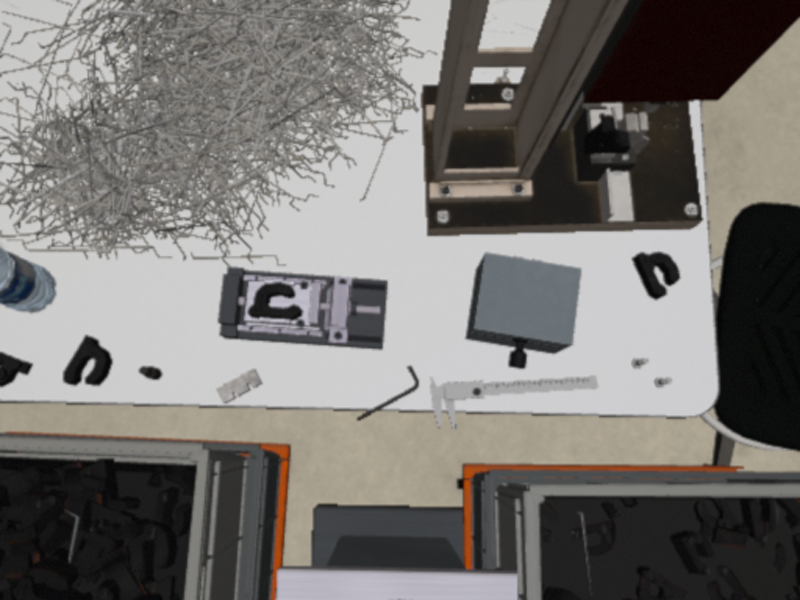

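The side view shows the case at (440,368), the knob at (390,350) and the jig at (405,290). The top view shows the lid at (523,302), the knob at (517,357) and the jig at (303,308), with its +y end to the left. I'll zoom in for corner measurements.

```bash
python3 - <<'E'
from cell import ctrl, viewer
import cv2,numpy as np
a=viewer.get_image("top")[150:260,130:390]; b=viewer.get_image("side")[145:275,225:320]
A=cv2.resize(a,None,fx=3,fy=3,interpolation=cv2.INTER_CUBIC)
B=cv2.resize(b,None,fx=2,fy=2,interpolation=cv2.INTER_CUBIC)
im=np.zeros((600,780,3),np.uint8); im[:330]=A; im[335:595,:190]=B
# jig closeup in top x6
c=cv2.resize(viewer.get_image("top")[168:226,185:250+17],None,fx=4.4,fy=4.4,interpolation=cv2.INTER_CUBIC)
im[335:335+c.shape[0],200:200+c.shape[1]]=c
cv2.imwrite("pics/crop1.png",im)
E
cat > h.py <<'E'
from cell import ctrl, viewer
import numpy as np,cv2
def ray(cam,uv):
    c=viewer.camera_info(cam);K,R,t=[np.array(c[k],float) for k in"KRt"]
    return -R.T@t, R.T@np.linalg.inv(K)@np.array([*uv,1.])
def atz(cam,uv,z):
    o,d=ray(cam,uv); return o+d*(z-o[2])/d[2]
def proj(cam,X):
    c=viewer.camera_info(cam);K,R,t=[np.array(c[k],float) for k in"KRt"]
    p=K@(R@np.array(X,float)+t); return p[:2]/p[2]
def tri(a,b):
    A=[];y=[]
    for cam,uv in(("side",a),("top",b)):
        o,d=ray(cam,uv);d/=np.linalg.norm(d);P=np.eye(3)-np.outer(d,d);A.append(P);y.append(P@o)
    X,r,*_=np.linalg.lstsq(np.vstack(A),np.hstack(y),rcond=None);return X,r
E
```

```text
(no output)
```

View pics/crop1.png

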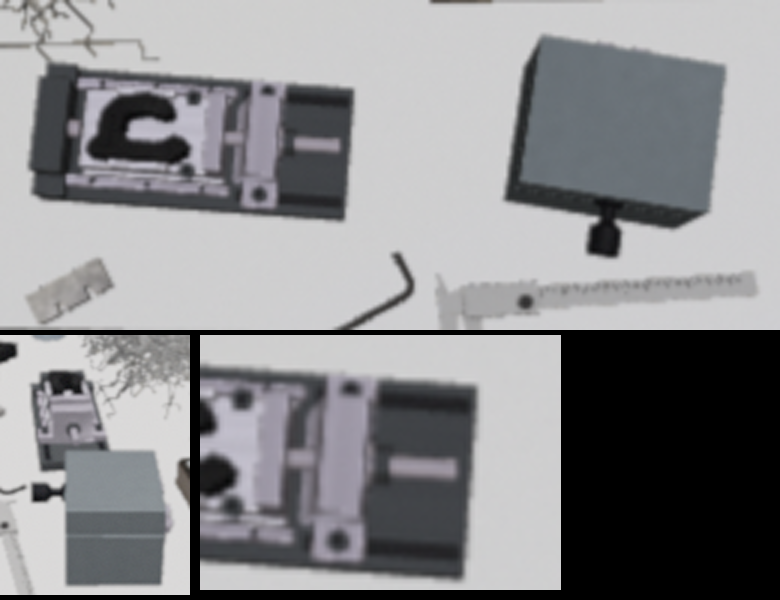

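The crop shows the lid-top corners (top image) at (543,35), (726,66), (708,211) and (521,184) in crop pixels. The knob head is at (604,238). The jig's right end is at (354,90)–(344,220), and the stud is visible between the plate (~u 224) and the abutment (~u 247). The gap can't be judged precisely until the nest is home.

Run:
```python
from h import *
np.set_printoptions(precision=1,suppress=True)
T=lambda u,v:(130+u/3,150+v/3)
S=lambda u,v:(225+u/2,145+(v-335)/2)
L=[atz("top",T(*p),92) for p in[(543,35),(726,66),(708,211),(521,184)]]
for p in L:print("lid",p)
print("ctr",np.mean(L,0),"edges",[np.linalg.norm(L[i]-L[(i+1)%4]) for i in range(4)])
d=L[1]-L[0]+L[2]-L[3];print("yaw(case y dir)",np.degrees(np.arctan2(-d[1],-d[0]))-90)
d=L[0]-L[3]+L[1]-L[2];print("yaw(x dir)",np.degrees(np.arctan2(d[1],d[0])))
print("knob",tri(S(40,492),T(604,238)))
for z in(70,77,85):print(z,atz("top",T(604,238),z))
J=[atz("top",T(*p),16) for p in[(354,90),(344,220)]];print("jig -y end",J,np.linalg.norm(J[0]-J[1]))
d=J[0]-J[1];print("jig yaw",np.degrees(np.arctan2(d[1],d[0])))
print("stop corners z16?",atz("top",T(48,65),40),atz("top",T(32,192),40))
print("nest plate top edge R",[atz("top",T(*p),62) for p in[(225,82),(220,172)]])
print("abut top edges",[atz("top",T(*p),62) for p in[(249,84),(243,206),(285,84),(278,208)]])
print("lid side corners",[atz("side",S(*p),92) for p in[(66,512),(163,512),(66,450),(155,450)]])
```

```text
lid [548.3 -98.5  92. ]
lid [ 530.5 -219.1   92. ]
lid [ 434.  -204.7   92. ]
lid [448.6 -84.   92. ]
ctr [ 490.4 -151.6   92. ] edges [np.float64(121.94838497709424), np.float64(97.52228198453736), np.float64(121.62000219371431), np.float64(100.72842944632582)]
yaw(case y dir) -7.664337580262469
yaw(x dir) -8.357789790127335
knob (array([ 417.2, -140.5,   75.3]), array([0.2]))
70 [ 417.5 -141.5   70. ]
77 [ 416.7 -140.2   77. ]
85 [ 415.8 -138.7   85. ]
jig -y end [array([525.1,  25.1,  16. ]), array([432.1,  29.9,  16. ])] 93.05278022211148
jig yaw -2.9110784541138797
stop corners z16? [531.9 237.   40. ] [443.1 241.9  40. ]
nest plate top edge R [array([518. , 112.3,  62. ]), array([456.5, 113. ,  62. ])]
abut top edges [array([517. ,  96.1,  62. ]), array([434.1,  96.8,  62. ]), array([517.7,  71.8,  62. ]), array([433.3,  73.6,  62. ])]
lid side corners [array([ 435.8, -208.4,   92. ]), array([ 529.3, -222.3,   92. ]), array([453.2, -83.5,  92. ]), array([550.5, -98.1,  92. ])]
```

```bash
cat >> h.py <<'E'
from scipy.spatial.transform import Rotation as Ro
import json,sys
def plan(wps,n=None,start=None,pad=True):
    "wps: list of (x,y,z,yawdeg[,pitch tilt about world axes unused]); tool down. prints calls of 5 rows"
    s=ctrl.read_state()
    p,R=(np.array(s["eef_pos"]),Ro.from_euler("xyz",s["tool_rot"])) if start is None else start
    rows=[]
    for w in wps:
        q=np.array(w[:3]);Rt=Ro.from_euler("xyz",[180,0,w[3]],degrees=True)
        k=max(1,int(np.ceil(max(np.linalg.norm(q-p)/49,np.degrees((R.inv()*Rt).magnitude())/5.9))))
        if len(w)>4:k=max(k,w[4])
        rv=(R.inv()*Rt).as_rotvec(degrees=True)/k; dp=(q-p)/k
        for i in range(k):
            t=R.inv().apply(dp)/50; rows.append(np.round(np.r_[t,rv/6],2)+0.); 
            p=p+R.apply(rows[-1][:3]*50);R=R*Ro.from_rotvec(rows[-1][3:]*6,degrees=True)
    while len(rows)%5:rows.append(np.zeros(6))
    for i in range(0,len(rows),5):print(json.dumps([[r.tolist() for r in rows[i:i+5]]]))
    return p,R
def st():
    s=ctrl.read_state();print("t",round(float(s["clock"]),2),"pos",np.round(s["eef_pos"],1),"rpy",np.round(np.degrees(s["tool_rot"]),1),"F",np.round(s["force"],1),"w",round(float(s["width"]),1))
E
python3 - <<'E'
from h import *
plan([(430,100,200,82),(415,-141,130,82),(415,-141,57,82)])
E
```

```text
[[[-0.71, 0.65, 0.06, 0.0, 0.0, -0.22], [-0.73, 0.64, 0.06, 0.0, 0.0, -0.22], [-0.74, 0.62, 0.06, 0.0, 0.0, -0.22], [-0.76, 0.6, 0.06, 0.0, 0.0, -0.22], [-0.77, 0.58, 0.06, 0.0, 0.0, -0.22]]]
[[[-0.78, 0.57, 0.06, 0.0, 0.0, -0.22], [-0.8, 0.55, 0.06, 0.0, 0.0, -0.22], [-0.81, 0.53, 0.06, 0.0, 0.0, -0.22], [-0.82, 0.51, 0.06, 0.0, 0.0, -0.22], [-0.83, 0.49, 0.06, 0.0, 0.0, -0.22]]]
[[[-0.84, 0.47, 0.06, 0.0, 0.0, -0.22], [-0.8, 0.06, 0.23, 0.0, 0.0, 0.0], [-0.8, 0.06, 0.23, 0.0, 0.0, 0.0], [-0.8, 0.06, 0.23, 0.0, 0.0, 0.0], [-0.8, 0.06, 0.23, 0.0, 0.0, 0.0]]]
[[[-0.8, 0.06, 0.23, 0.0, 0.0, 0.0], [-0.8, 0.06, 0.23, 0.0, 0.0, 0.0], [-0.01, 0.01, 0.72, 0.0, 0.0, 0.0], [-0.01, 0.01, 0.72, 0.0, 0.0, 0.0], [0.0, 0.0, 0.0, 0.0, 0.0, 0.0]]]
```

>>> apply_moves --series '[[[-0.71,0.65,0.06,0,0,-0.22],[-0.73,0.64,0.06,0,0,-0.22],[-0.74,0.62,0.06,0,0,-0.22],[-0.76,0.6,0.06,0,0,-0.22],[-0.77,0.58,0.06,0,0,-0.22]]]' --claw 1

```text
clock: 2.08
eef_pos: [332.1, 371.7, 216.5]
tool_rot: [3.141, -0.001, 1.293]
force: [0.5, -0.1, 1.3]
width: 84.8
```

>>> apply_moves --series '[[[-0.78,0.57,0.06,0,0,-0.22],[-0.8,0.55,0.06,0,0,-0.22],[-0.81,0.53,0.06,0,0,-0.22],[-0.82,0.51,0.06,0,0,-0.22],[-0.83,0.49,0.06,0,0,-0.22]]]'

```text
clock: 2.7
eef_pos: [414.6, 144.5, 201.5]
tool_rot: [3.141, -0.001, 1.408]
force: [0.0, -0.1, -0.2]
width: 85.6
```

>>> apply_moves --series '[[[-0.84,0.47,0.06,0,0,-0.22],[-0.8,0.06,0.23,0,0,0],[-0.8,0.06,0.23,0,0,0],[-0.8,0.06,0.23,0,0,0],[-0.8,0.06,0.23,0,0,0]]]'

```text
clock: 3.32
eef_pos: [420.0, -60.8, 152.2]
tool_rot: [3.14, -0.0, 1.431]
force: [0.6, 0.2, -0.0]
width: 85.4
```

>>> apply_moves --series '[[[-0.8,0.06,0.23,0,0,0],[-0.8,0.06,0.23,0,0,0],[0,0,0,0,0,0],[0,0,0,0,0,0],[0,0,0,0,0,0]]]'

```text
clock: 3.95
eef_pos: [414.9, -138.4, 129.6]
tool_rot: [3.141, -0.0, 1.433]
force: [-0.3, -0.6, -0.5]
width: 85.6
```

>>> apply_moves --series '[[[-0.03,0,0.5,0,0,0],[-0.03,0,0.5,0,0,0],[0,0,0.46,0,0,0],[0,0,0,0,0,0],[0,0,0,0,0,0]]]'

```text
clock: 4.58
eef_pos: [414.6, -142.0, 57.0]
tool_rot: [3.141, -0.0, 1.432]
force: [0.1, -0.3, 0.4]
width: 85.9
```

>>> apply_moves --series '[[[0,0,0,0,0,0],[0,0,0,0,0,0],[0,0,0,0,0,0],[0,0,0,0,0,0],[0,0,0,0,0,0]]]' --claw -1

```text
clock: 5.2
eef_pos: [414.9, -138.4, 57.2]
tool_rot: [3.141, -0.004, 1.435]
force: [1.4, 11.8, 13.0]
width: 19.9
```

Run:
```python
from h import *
st()
ph=np.radians(6.3+np.linspace(0,78,11));P=127.8*np.c_[-np.cos(ph),np.sin(ph)];d=np.diff(P,axis=0)/50
print([[0,round(a,2),round(-b,2),0,0,0] for a,b in d])
```

```text
t 5.2 pos [ 414.9 -138.4   57.2] rpy [180.   -0.2  82.2] F [ 1.4 11.8 13. ] w 19.9
[[0, np.float64(0.06), np.float64(-0.34), 0, 0, 0], [0, np.float64(0.11), np.float64(-0.33), 0, 0, 0], [0, np.float64(0.15), np.float64(-0.31), 0, 0, 0], [0, np.float64(0.19), np.float64(-0.29), 0, 0, 0], [0, np.float64(0.23), np.float64(-0.26), 0, 0, 0], [0, np.float64(0.26), np.float64(-0.23), 0, 0, 0], [0, np.float64(0.29), np.float64(-0.19), 0, 0, 0], [0, np.float64(0.31), np.float64(-0.15), 0, 0, 0], [0, np.float64(0.33), np.float64(-0.1), 0, 0, 0], [0, np.float64(0.34), np.float64(-0.06), 0, 0, 0]]
```

The width is 19.9 mm rather than 22, with an upward force, so I'm gripping above the knob's middle. I'll regrip lower and 3 mm to the side.

>>> apply_moves --series '[[[0,0,0,0,0,0],[0,0,0,0,0,0],[0.06,0,0,0,0,0],[0,0,0.06,0,0,0],[0,0,0.06,0,0,0]]]' --claw -0.2

```text
clock: 5.82
eef_pos: [414.6, -139.7, 50.3]
tool_rot: [-3.141, 0.0, 1.43]
force: [0.1, -0.6, -0.6]
width: 34.3
```

>>> apply_moves --series '[[[0,0,0,0,0,0],[0,0,0,0,0,0],[0,0,0,0,0,0],[0,0,0,0,0,0],[0,0,0,0,0,0]]]' --claw -1

```text
clock: 6.45
eef_pos: [414.6, -138.3, 50.4]
tool_rot: [-3.14, -0.001, 1.432]
force: [0.0, 6.3, -0.3]
width: 20.3
```

>>> apply_moves --series '[[[0,0.06,-0.34,0,0,0],[0,0.11,-0.33,0,0,0],[0,0.15,-0.31,0,0,0],[0,0.19,-0.29,0,0,0],[0,0.23,-0.26,0,0,0]]]'

```text
clock: 7.08
eef_pos: [448.7, -143.1, 126.6]
tool_rot: [-3.135, -0.002, 1.431]
force: [-1.1, 3.9, -4.5]
width: 20.1
```

Run:
```python
from h import *
cv2.imwrite("pics/lid1.png",viewer.get_image("side")[60:300,150:400]);st()
```

```text
t 7.12 pos [ 450.2 -143.3  128. ] rpy [-1.797e+02 -1.000e-01  8.200e+01] F [-4.2  5.5  2.7] w 19.9
```

View pics/lid1.png

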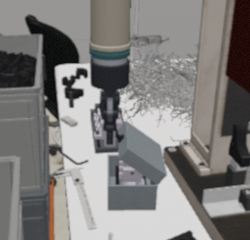

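The lid is rising with the gripper, about half open in the side view. I'll carry on.

>>> apply_moves --series '[[[0,0.26,-0.23,0,0,0],[0,0.29,-0.19,0,0,0],[0,0.31,-0.15,0,0,0],[0,0.33,-0.1,0,0,0],[0,0.34,-0.06,0,0,0]]]'

```text
clock: 7.75
eef_pos: [525.5, -154.0, 164.1]
tool_rot: [-3.137, -0.002, 1.431]
force: [-2.5, 4.0, 3.7]
width: 20.0
```

Run:
```python
from h import *
st();print(viewer.get_image("side").shape,[(np.round(np.array(d["location"])*[512,384],1),round(d["score"],2)) for l in("lid_knob","lid") for d in viewer.find_in("side",l)])
```

```text
t 7.75 pos [ 525.5 -154.   164.1] rpy [-1.797e+02 -1.000e-01  8.200e+01] F [-2.5  4.   3.7] w 20.0
(384, 512, 3) [(array([223.5, 220.3]), 0.66), (array([307.9, 213.5]), 0.55), (array([309.5, 212.7]), 0.64)]
```

>>> apply_moves --series '[[[0,0.34,-0.02,0,0,0],[0,0.34,0.04,0,0,0],[0,0,0,0,0,0],[0,0,0,0,0,0],[0,0,0,0,0,0]]]'

```text
clock: 8.52
eef_pos: [560.9, -159.1, 163.1]
tool_rot: [3.142, -0.001, 1.431]
force: [0.2, 3.7, 6.3]
width: 20.4
```

>>> apply_moves --series '[[[0,0,0,0,0,0],[0,0,0,0,0,0],[0,0,0,0,0,0],[0,0,-0.8,0,0,0],[0,-0.3,-0.8,0,0,0]]]' --claw 0.6

```text
clock: 9.15
eef_pos: [546.2, -158.4, 242.9]
tool_rot: [-3.141, -0.0, 1.43]
force: [-0.1, -0.4, 0.5]
width: 68.5
```

>>> apply_moves --series '[[[0.8,-0.5,0,0,0,1],[0.8,-0.5,0,0,0,1],[0.8,-0.5,0,0,0,1],[0.8,-0.5,0,0,0,1],[0.8,-0.2,0,0,0,1]]]'

```text
clock: 9.78
eef_pos: [509.2, 63.5, 242.7]
tool_rot: [-3.141, 0.001, 0.904]
force: [0.9, -0.5, -0.7]
width: 68.4
```

Run:
```python
from h import *
st()
t=viewer.get_image("top");s=viewer.get_image("side")
im=np.zeros((600,800,3),np.uint8)
a=cv2.resize(t[140:240,280:413],None,fx=6,fy=6,interpolation=cv2.INTER_CUBIC);im[:600,:798]=a
cv2.imwrite("pics/case_top.png",im)
cv2.imwrite("pics/case_side.png",cv2.resize(s[130:290,200:400],None,fx=4,fy=3.75,interpolation=cv2.INTER_CUBIC))
for n in("top","side"):
  for l in("lid_knob","flat_1","wedge"):print(n,l,[(np.round(np.array(d["location"])*[512,384],1).tolist(),round(d["score"],2)) for d in viewer.find_in(n,l)])
```

```text
t 9.78 pos [509.2  63.5 242.7] rpy [-179.9    0.    51.8] F [ 0.9 -0.5 -0.7] w 68.4
top lid_knob [([342.8, 149.1], 0.96)]
top flat_1 [([333.9, 194.6], 0.42)]
top wedge [([352.2, 196.2], 0.51), ([345.9, 148.2], 0.48)]
side lid_knob [([316.0, 208.9], 0.56)]
side flat_1 [([283.2, 237.5], 0.72), ([278.6, 218.8], 0.65), ([284.2, 221.9], 0.6), ([278.7, 211.7], 0.53)]
side wedge [([280.3, 236.2], 0.83)]
```

View pics/case_top.png

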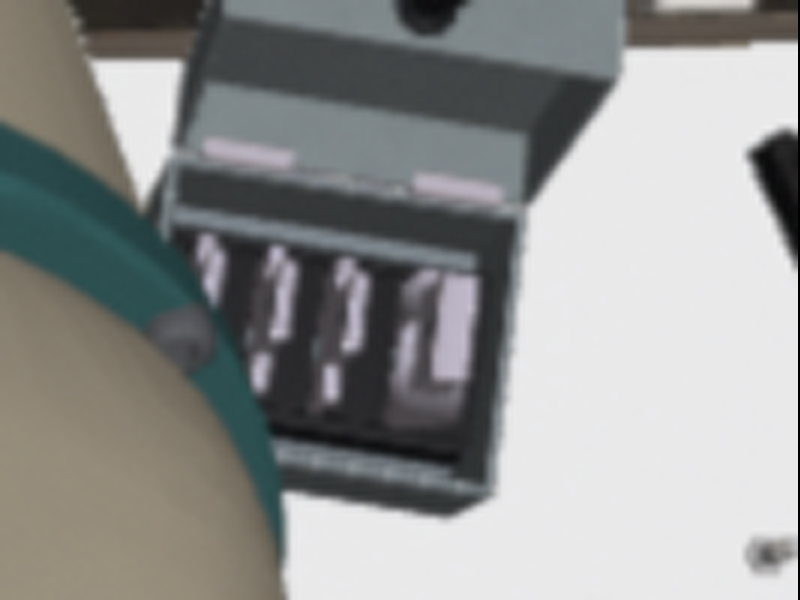

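The lid stands open in the top view (knob at (430,10)). Three flats show at u≈215, 285 and 358, 22 mm apart, with the wedge tab at (455,325). There is room to grip the tabs across their width, so I'll compute the positions.

Run:
```python
from h import *
np.set_printoptions(precision=1,suppress=True)
T=lambda u,v:(280+u/6,140+v/6)
a=np.radians(-8);c=np.array([490.8,-152]);Rc=np.array([[np.cos(a),-np.sin(a)],[np.sin(a),np.cos(a)]])
for n,p,z in[("rim back R",(523,207),62),("rim front R",(492,492),62),("rim back L",(172,158),62),("flatA top",(360,305),85),("flatB",(288,294),85),("flatC",(216,280),85),("wedge tab",(455,327),87),("wtabTR",(478,275),87),("wtabBL",(432,380),87)]:
    w=atz("top",T(*p),z);print(n,w,"case frame",(w[:2]-c)@Rc)
```

```text
rim back R [ 532.5 -217.5   62. ] case frame [ 50.4 -59.1]
rim front R [ 434.7 -204.6   62. ] case frame [-48.3 -59.9]
rim back L [546.5 -98.   62. ] case frame [47.7 61.3]
flatA top [ 492.4 -156.6   85. ] case frame [ 2.2 -4.4]
flatB [ 495.5 -132.9   85. ] case frame [ 2.  19.5]
flatC [ 499.5 -109.2   85. ] case frame [ 2.7 43.6]
wedge tab [ 485.4 -187.3   87. ] case frame [ -0.4 -35.7]
wtabTR [ 503.  -195.3   87. ] case frame [ 18.1 -41.2]
wtabBL [ 467.6 -179.4   87. ] case frame [-19.2 -30.4]
```

View pics/case_side.png

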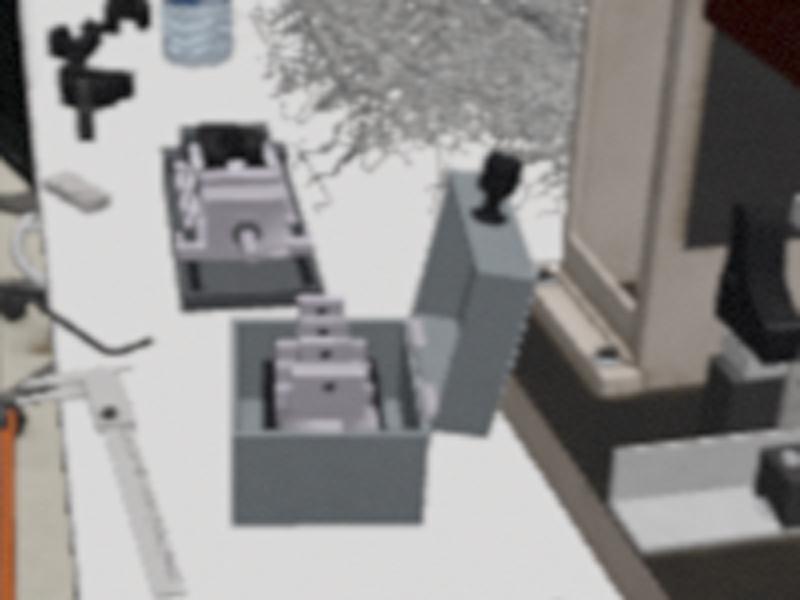

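The side view confirms the lid is open and the shims stand upright. I'll go for the +y-most flat, with the jaws along case x.

Run:
```python
from h import *
plan([(498,-109,140,-8),(498,-109,60,-8)])
```

```text
[[[-0.26, 0.17, 0.19, 0.0, 0.0, 0.91], [-0.24, 0.2, 0.19, 0.0, 0.0, 0.91], [-0.22, 0.22, 0.19, 0.0, 0.0, 0.91], [-0.2, 0.24, 0.19, 0.0, 0.0, 0.91], [-0.17, 0.26, 0.19, 0.0, 0.0, 0.91]]]
[[[-0.15, 0.27, 0.19, 0.0, 0.0, 0.91], [-0.12, 0.28, 0.19, 0.0, 0.0, 0.91], [-0.09, 0.29, 0.19, 0.0, 0.0, 0.91], [-0.07, 0.3, 0.19, 0.0, 0.0, 0.91], [-0.04, 0.31, 0.19, 0.0, 0.0, 0.91]]]
[[[-0.01, 0.31, 0.19, 0.0, 0.0, 0.91], [0.01, -0.01, 0.78, 0.0, 0.0, -0.02], [0.01, -0.01, 0.78, 0.0, 0.0, -0.02], [0.0, 0.0, 0.0, 0.0, 0.0, 0.0], [0.0, 0.0, 0.0, 0.0, 0.0, 0.0]]]
```

>>> apply_moves --series '[[[-0.26,0.17,0.19,0,0,0.91],[-0.24,0.2,0.19,0,0,0.91],[-0.22,0.22,0.19,0,0,0.91],[-0.2,0.24,0.19,0,0,0.91],[-0.17,0.26,0.19,0,0,0.91]]]' --claw 0.2

```text
clock: 10.8
eef_pos: [504.6, -17.4, 194.8]
tool_rot: [-3.142, 0.0, 0.425]
force: [-0.3, 0.5, 0.8]
width: 50.8
```

>>> apply_moves --series '[[[-0.15,0.27,0.19,0,0,0.91],[-0.12,0.28,0.19,0,0,0.91],[-0.09,0.29,0.19,0,0,0.91],[-0.07,0.3,0.19,0,0,0.91],[-0.04,0.31,0.19,0,0,0.91]]]'

```text
clock: 11.42
eef_pos: [499.0, -93.6, 147.1]
tool_rot: [-3.142, 0.0, -0.052]
force: [0.5, -0.7, 0.7]
width: 51.2
```

>>> apply_moves --series '[[[-0.01,0.31,0.19,0,0,0.91],[0,0,0.5,0,0,0],[0,0,0.5,0,0,0],[0,0,0.58,0,0,0],[0,0,0,0,0,0]]]'

```text
clock: 12.05
eef_pos: [496.2, -108.0, 57.2]
tool_rot: [-3.141, 0.005, -0.144]
force: [0.1, -1.0, 0.2]
width: 51.3
```

Run:
```python
from h import *
st()
cv2.imwrite("pics/g1.png",np.hstack([cv2.resize(viewer.get_image("side")[180:280,220:320],None,fx=4,fy=4),cv2.resize(viewer.get_image("top")[140:240,280:380],None,fx=4,fy=4)]))
```

```text
t 12.05 pos [ 496.2 -108.    57.2] rpy [-180.     0.3   -8.2] F [ 0.1 -1.   0.2] w 51.3
```

View pics/g1.png

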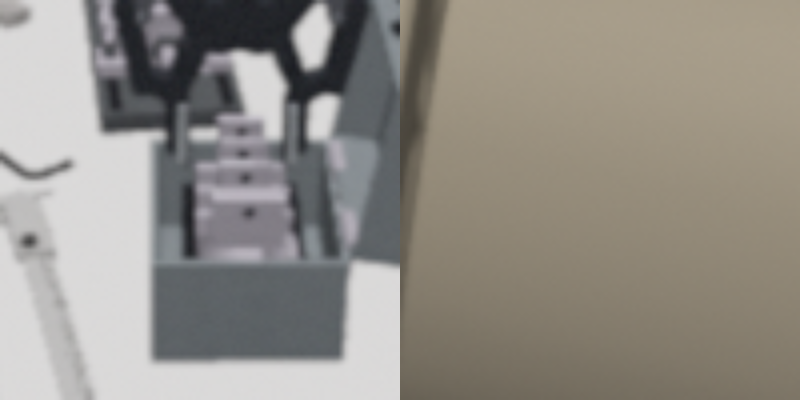

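Fingers at u=182 and 292 straddle the far tab (u 240). I'll raise 3 mm, close and lift.

>>> apply_moves --series '[[[0,0,-0.06,0,0,0],[0,0,0,0,0,0],[0,0,0,0,0,0],[0,0,0,0,0,0],[0,0,0,0,0,0]]]' --claw -1

```text
clock: 12.78
eef_pos: [499.1, -108.0, 63.6]
tool_rot: [-3.142, -0.003, -0.142]
force: [-0.6, -0.0, 6.8]
width: 24.0
```

>>> apply_moves --series '[[[0,0,0,0,0,0],[0,0,-0.4,0,0,0],[0,0,-0.6,0,0,0],[0,0,-0.6,0,0,0],[0,0,-0.6,0,0,0]]]'

```text
clock: 13.4
eef_pos: [498.0, -107.6, 173.7]
tool_rot: [-3.141, -0.001, -0.141]
force: [0.4, 0.3, -0.9]
width: 24.0
```

Run:
```python
from h import *
st();print(np.round(ctrl.read_state()["qpos"],2))
```

```text
t 13.4 pos [ 498.  -107.6  173.7] rpy [-180.    -0.    -8.1] F [ 0.4  0.3 -0.9] w 24.0
[-0.05  0.53  0.31  1.97 -0.25  0.68  0.27]
```

The shim is held and lifted (24.0 mm; this gauge reads about 2 mm small). Next I'll locate the stud and gap more carefully.

Run:
```python
from h import *
np.set_printoptions(precision=1,suppress=True)
T=lambda u,v:(130+u/3,150+v/3)
for p in[(233,137),(296,143),(340,146)]:print("stud",atz("top",T(*p),43))
for p in[(225,82),(221,168),(203,80)]:print("plate",atz("top",T(*p),62))
t=viewer.get_image("top");s=viewer.get_image("side")
im=np.zeros((600,800,3),np.uint8)
a=cv2.resize(t[170:220,175:255],None,fx=10,fy=7,interpolation=cv2.INTER_CUBIC)[:350];im[:350]=a
b=cv2.resize(s[150:215,230:290],None,fx=3.8,fy=3.8,interpolation=cv2.INTER_CUBIC);im[352:352+b.shape[0],:b.shape[1]]=b
cv2.imwrite("pics/jig.png",im)
plan([(482,104,174,-2.9)])
```

```text
stud [484. 107.  43.]
stud [480.9  63.9  43. ]
stud [479.5  33.8  43. ]
plate [518.  112.3  62. ]
plate [459.2 112.5  62. ]
plate [519.  127.1  62. ]
[[[-0.19, -0.83, 0.0, 0.0, -0.01, -0.17], [-0.18, -0.83, 0.0, 0.0, -0.01, -0.17], [-0.16, -0.84, 0.0, 0.0, -0.01, -0.17], [-0.15, -0.84, 0.0, 0.0, -0.01, -0.17], [-0.13, -0.84, 0.01, 0.0, -0.01, -0.17]]]
```

View pics/jig.png

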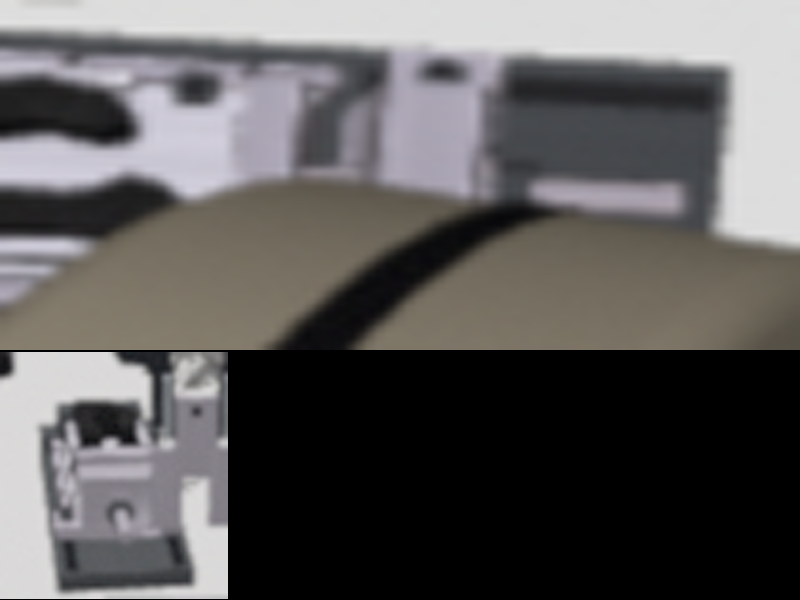

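The abutment's top edge is at u≈378 and the plate edge at u≈302, about 15–16 mm apart at the top. The stud's x is about 483. I'll hover and then check alignment.

>>> apply_moves --series '[[[-0.19,-0.83,0,0,0,-0.17],[-0.17,-0.83,0,0,0,-0.17],[-0.15,-0.84,0,0,0,-0.17],[-0.14,-0.85,0,0,0,-0.17],[-0.12,-0.86,0,0,0,-0.17]]]'

```text
clock: 14.12
eef_pos: [481.2, 107.1, 171.6]
tool_rot: [-3.142, 0.001, -0.052]
force: [-0.1, 0.3, -0.5]
width: 23.6
```

>>> apply_moves --series '[[[0,0,0.3,0,0,0],[0,0,0.3,0,0,0],[0,0,0,0,0,0],[0,0,0,0,0,0],[0,0,0,0,0,0]]]'

```text
clock: 14.75
eef_pos: [482.3, 105.1, 142.4]
tool_rot: [-3.141, -0.0, -0.054]
force: [0.4, 0.8, -1.7]
width: 24.2
```

Run:
```python
from h import *
st()
s=viewer.get_image("side")
cv2.imwrite("pics/hov.png",cv2.resize(s[125:215,215:305],None,fx=6.6,fy=6.6,interpolation=cv2.INTER_CUBIC))
for n,X in[("stud end y30",(479,30,38)),("y60",(480.5,60,38)),("stud y107",(483,107,38)),("TCPshimbottom",(483,106,87)),("abut top mid",(483,96,62))]:
    print(n,np.round((proj("side",X)-[215,125])*6.6))
for l in("flat_1","abutment"):print(l,[(np.round((np.array(d["location"])*[512,384]-[215,125])*6.6),round(d["score"],2)) for d in viewer.find_in("side",l)])
```

```text
t 14.75 pos [482.3 105.1 142.4] rpy [-180.    -0.    -3.1] F [ 0.4  0.8 -1.7] w 24.2
stud end y30 [310. 490.]
y60 [303. 454.]
stud y107 [292. 400.]
TCPshimbottom [292. 291.]
abut top mid [296. 358.]
flat_1 [(array([282., 198.]), 0.91), (array([275., 319.]), 0.64)]
abutment [(array([304., 415.]), 0.79)]
```

View pics/hov.png

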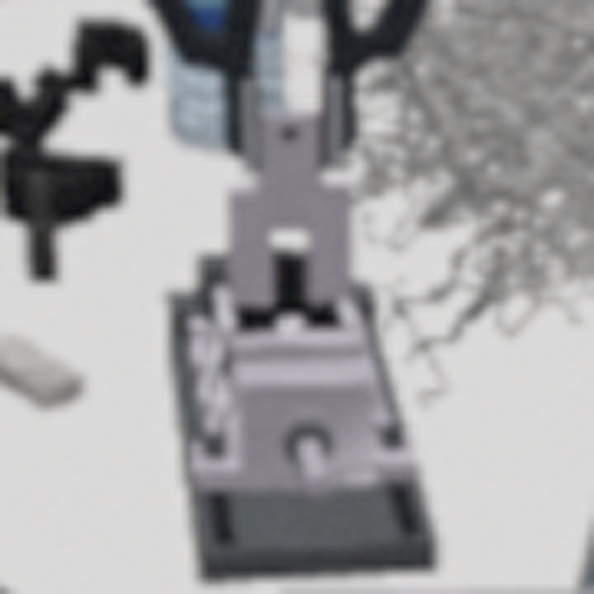

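The shim hangs straight (u 232–352, slot centre 291). The stud end appears at (310,455), perhaps 2–3 mm further +x than my estimate. I'll check numerically rather than view more pictures.

Run:
```python
from h import *
s=cv2.cvtColor(viewer.get_image("side"),cv2.COLOR_BGR2GRAY)
for r in(165,170,174,178,181,183,185,188,190,192,194,196,198,200,204,208,211):
    print(r,"".join(f"{v:4d}" for v in s[r,242:284]))
print(np.round(proj("side",(479,30,38)),1),np.round(proj("side",(480.5,60,38)),1))
for z in(16,0):
  for x in(432.1,525.1):print(np.round(proj("side",(x,29.9 if x<480 else 25.1,z)),1))
```

```text
165  218 214 183 130  91  84  94 122 134 132 130 131 129 124  90  46  27  28  52  93 121 129 129 130 126 141 183 209 218 217 217 217 217 218 217 217 216 217 217 218 212 178
170  100  98  89  71  71 127 176 165 134 122 122 129 129 124  91  44  26  26  37  69  90  97  98 106 141 149 124  95  90 133 194 207 182 164 173 182 185 176 163 161 187 210
174   70 115 161 172 154 149 166 178 144  81  53  58  65  72 112 172 196 196 170 127  98  93  96 100 123 160 169 159 123 126 179 188 203 212 206 197 207 216 218 218 213 186
178   88 118 170 180 175 185 160 116 126 138 138 137 133 133 133 131 131 133 133 135 137 138 139 138 139 140 140 145 146 126 139 191 214 217 207 185 182 181 195 211 216 217
181   95  92 110 145 168 161 134 118 149 172 178 181 180 180 180 180 180 182 181 181 181 181 182 181 181 181 181 180 178 162 130 142 195 214 217 217 217 216 206 197 206 215
183  101  90 113 163 173 163 175 159 147 154 156 152 150 149 148 148 150 151 149 150 147 151 152 150 149 149 148 143 145 149 131 119 161 203 216 216 215 212 208 200 197 210
185  108  89 112 153 169 177 192 175 151 137 129 127 127 126 1
[... 1224 characters left out ...]
5  93  97 102 103  99  93  92  90  92  91  93  91  90  84  62  41  49  74 107 163 204 216 218 217
204  214 186 134  94  82  60  39  48  77  90  91  92  91  93  93  94  93  92  91  93  91  92  91  92  90  91  90  90  90  90  92  93  86  64  40  44  70 102 157 202 216 217
208  218 211 169 106  86  81  76  75  75  79  79  75  77  76  74  74  77  75  75  72  72  72  75  75  74  71  72  68  68  66  66  67  63  63  64  62  65  62 102 172 207 217
211  218 214 182 121  67  57  57  59  59  58  58  59  62  61  61  63  69  71  74  72  74  84  87  86  86  90 100 104 106 107 112 121 128 130 129 130 134 137 156 193 213 217
[262.  199.2] [260.9 193.7]
[243.7 208.2]
[280.3 206.5]
[243.8 213.7]
[280.2 212. ]
```

>>> apply_moves --series '[[[0.03,0,0.2,0,0,0],[0,0,0.2,0,0,0],[0,0,0.16,0,0,0],[0,0,0.16,0,0,0],[0,0,0,0,0,0]]]'

```text
clock: 15.58
eef_pos: [482.8, 105.5, 105.3]
tool_rot: [3.141, 0.002, -0.053]
force: [0.6, 0.1, -0.4]
width: 24.0
```

>>> apply_moves --series '[[[0,-0.04,0.1,0,0,0],[0,-0.04,0.1,0,0,0],[0,-0.04,0.1,0,0,0],[0,0,0,0,0,0],[0,0,0,0,0,0]]]'

```text
clock: 16.2
eef_pos: [483.9, 111.5, 91.0]
tool_rot: [3.142, 0.0, -0.053]
force: [1.4, -0.2, -2.8]
width: 23.8
```

>>> apply_moves --series '[[[0,-0.04,0,0,0,0],[0,-0.04,0,0,0,0],[0,0,0,0,0,0],[0,0,0,0,0,0],[0,0,0,0,0,0]]]'

```text
clock: 16.82
eef_pos: [484.0, 114.1, 91.2]
tool_rot: [3.14, 0.0, -0.053]
force: [1.3, -5.0, -1.3]
width: 24.4
```

>>> apply_moves --series '[[[0,-0.03,0,0,0,0],[0,-0.03,0,0,0,0],[0,0,0,0,0,0],[0,0,0,0,0,0],[0,0,0,0,0,0]]]'

```text
clock: 17.45
eef_pos: [484.0, 115.2, 91.1]
tool_rot: [3.138, 0.0, -0.055]
force: [1.2, -9.5, -0.3]
width: 23.9
```

>>> apply_moves --series '[[[0,0.08,0,0,0,0],[0,0.1,0,0,0,0],[0,0.04,0,0,0,0],[0,0,0,0,0,0],[0,0,0,0,0,0]]]'

```text
clock: 18.08
eef_pos: [483.7, 108.2, 91.2]
tool_rot: [-3.141, -0.0, -0.052]
force: [1.9, 0.7, -0.8]
width: 23.6
```

>>> apply_moves --series '[[[0,0.04,0,0,0,0],[0,0.04,0,0,0,0],[0,0,0,0,0,0],[0,0,0,0,0,0],[0,0,0,0,0,0]]]'

```text
clock: 18.7
eef_pos: [483.4, 104.0, 91.1]
tool_rot: [-3.141, 0.0, -0.052]
force: [2.6, 2.6, -1.6]
width: 23.9
```

>>> apply_moves --series '[[[0,0.04,0,0,0,0],[0,0,0,0,0,0],[0,0,0,0,0,0],[0,0,0,0,0,0],[0,0,0,0,0,0]]]'

```text
clock: 19.32
eef_pos: [483.3, 102.5, 91.1]
tool_rot: [-3.14, 0.0, -0.052]
force: [2.2, 4.8, -1.9]
width: 24.1
```

Tactile travel gives a gap of about 8–9.3 mm (upper bound), so I'll use one flat. I'll stand it against the nest plate and lower it to the base.

>>> apply_moves --series '[[[0,-0.12,0,0,0,0],[0,-0.12,0.08,0,0,0],[0,0,0.08,0,0,0],[0,0,0.08,0,0,0],[0,0,0,0,0,0]]]'

```text
clock: 19.95
eef_pos: [483.8, 112.9, 78.5]
tool_rot: [3.141, 0.001, -0.053]
force: [3.2, -3.2, -3.9]
width: 23.7
```

>>> apply_moves --series '[[[0,0,0.03,0,0,0],[0,0,0.03,0,0,0],[0,0,0,0,0,0],[0,0,0,0,0,0],[0,0,0,0,0,0]]]'

```text
clock: 20.58
eef_pos: [483.9, 113.1, 76.1]
tool_rot: [3.141, 0.0, -0.053]
force: [2.6, -4.6, 1.8]
width: 24.2
```

>>> apply_moves --series '[[[0,0,0.03,0,0,0],[0,0,0.03,0,0,0],[0,0,0,0,0,0],[0,0,0,0,0,0],[0,0,0,0,0,0]]]'

```text
clock: 21.2
eef_pos: [484.2, 113.1, 74.5]
tool_rot: [-3.141, -0.001, -0.053]
force: [0.0, -4.7, 16.2]
width: 24.2
```

Seated on the base (16 N up at TCP z 74.5). I'll release and retreat.

>>> apply_moves --series '[[[0,0.01,-0.02,0,0,0],[0,0,0,0,0,0],[0,0,0,0,0,0],[0,0,0,0,0,0],[0,0,0,0,0,0]]]' --claw 0.2

```text
clock: 21.82
eef_pos: [483.6, 113.3, 73.9]
tool_rot: [-3.141, 0.001, -0.052]
force: [0.4, -0.1, 0.7]
width: 51.6
```

>>> apply_moves --series '[[[0,0,-0.3,0,0,0],[0,0,-0.6,0,0,0],[0,0,-0.8,0,0,0],[0,0,0,0,0,0],[0,0,0,0,0,0]]]'

```text
clock: 22.45
eef_pos: [483.5, 113.3, 159.4]
tool_rot: [-3.141, 0.0, -0.052]
force: [0.5, -0.5, -1.0]
width: 51.1
```

Run:
```python
from h import *
st();plan([(486,-186.5,140,-8),(486,-186.5,65,-8)])
```

```text
t 22.45 pos [483.5 113.3 159.4] rpy [-180.    0.   -3.] F [ 0.5 -0.5 -1. ] w 51.1
[[[0.05, 0.86, 0.05, 0.0, 0.0, 0.12], [0.06, 0.85, 0.05, 0.0, 0.0, 0.12], [0.07, 0.85, 0.05, 0.0, 0.0, 0.12], [0.08, 0.85, 0.05, 0.0, 0.0, 0.12], [0.09, 0.85, 0.05, 0.0, 0.0, 0.12]]]
[[[0.11, 0.85, 0.05, 0.0, 0.0, 0.12], [0.12, 0.85, 0.05, 0.0, 0.0, 0.12], [0.0, 0.0, 0.77, 0.0, 0.0, 0.0], [0.0, 0.0, 0.77, 0.0, 0.0, 0.0], [0.0, 0.0, 0.0, 0.0, 0.0, 0.0]]]
```

>>> apply_moves --series '[[[0.05,0.86,0.05,0,0,0.12],[0.06,0.85,0.05,0,0,0.12],[0.07,0.85,0.05,0,0,0.12],[0.08,0.85,0.05,0,0,0.12],[0.09,0.85,0.05,0,0,0.12]]]' --claw 0.33

```text
clock: 23.08
eef_pos: [483.7, -101.7, 145.4]
tool_rot: [-3.141, 0.003, -0.116]
force: [-0.0, -0.4, -0.6]
width: 56.9
```

>>> apply_moves --series '[[[0.11,0.85,0.05,0,0,0.12],[0.12,0.85,0.05,0,0,0.12],[0,0,0.4,0,0,0],[0,0,0,0,0,0],[0,0,0,0,0,0]]]'

```text
clock: 23.7
eef_pos: [485.5, -185.6, 121.2]
tool_rot: [-3.141, 0.002, -0.14]
force: [-0.4, 0.1, -0.1]
width: 56.9
```

Run:
```python
from h import *
st()
s=viewer.get_image("side");t=viewer.get_image("top")
a=cv2.resize(s[145:275,220:320],None,fx=4.4,fy=4.4,interpolation=cv2.INTER_CUBIC)
b=cv2.resize(t[165:230,170:230],None,fx=5.8,fy=5.8,interpolation=cv2.INTER_CUBIC)
im=np.zeros((600,800,3),np.uint8);im[:a.shape[0],:a.shape[1]]=a;im[:b.shape[0],445:445+b.shape[1]]=b
cv2.imwrite("pics/w1.png",im)
```

```text
t 23.7 pos [ 485.5 -185.6  121.2] rpy [-1.8e+02  1.0e-01 -8.0e+00] F [-0.4  0.1 -0.1] w 56.9
```

View pics/w1.png

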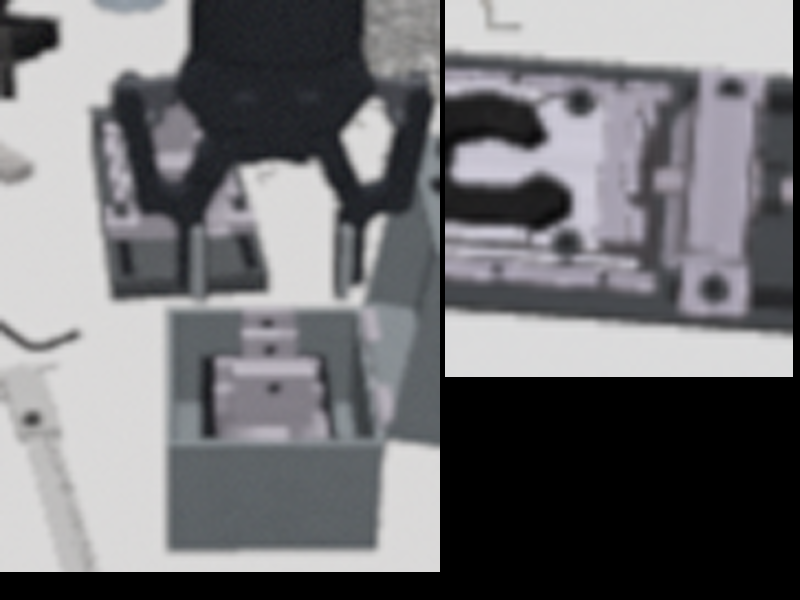

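The gap view shows the flat standing against the plate (u≈640) over the stud. In the side view the fingers (u 190/348) are centred on the wedge tab (u 273). I'll descend and grip.

>>> apply_moves --series '[[[0,0,0.4,0,0,0],[0,0,0.4,0,0,0],[0,0,0.32,0,0,0],[0,0,0,0,0,0],[0,0,0,0,0,0]]]'

```text
clock: 24.42
eef_pos: [486.2, -186.5, 66.0]
tool_rot: [3.141, -0.0, -0.14]
force: [0.0, 0.1, 0.2]
width: 57.0
```

>>> apply_moves --series '[[[0,0,0,0,0,0],[0,0,0,0,0,0],[0,0,0,0,0,0],[0,0,0,0,0,0],[0,0,0,0,0,0]]]' --claw -1

```text
clock: 25.05
eef_pos: [486.4, -186.6, 66.4]
tool_rot: [3.141, -0.001, -0.14]
force: [-0.7, 0.8, 6.7]
width: 34.5
```

>>> apply_moves --series '[[[0,0,0,0,0,0],[0,0,-0.3,0,0,0],[0,0,-0.6,0,0,0],[0,0,-0.6,0,0,0],[0,0,-0.6,0,0,0]]]'

```text
clock: 25.68
eef_pos: [485.2, -186.1, 172.0]
tool_rot: [-3.141, 0.001, -0.141]
force: [0.9, 0.2, -1.8]
width: 34.5
```

Run:
```python
from h import *
plan([(484,101,160,-3),(484,101,130,-3)])
```

```text
[[[-0.14, -0.95, 0.04, 0.0, 0.0, -0.14], [-0.12, -0.95, 0.04, 0.0, 0.0, -0.14], [-0.11, -0.95, 0.04, 0.0, 0.0, -0.14], [-0.1, -0.95, 0.04, 0.0, 0.0, -0.14], [-0.08, -0.95, 0.04, 0.0, 0.0, -0.14]]]
[[[-0.07, -0.95, 0.04, 0.0, 0.0, -0.14], [0.0, -0.01, 0.6, 0.0, 0.01, 0.0], [0.0, 0.0, 0.0, 0.0, 0.0, 0.0], [0.0, 0.0, 0.0, 0.0, 0.0, 0.0], [0.0, 0.0, 0.0, 0.0, 0.0, 0.0]]]
```

>>> apply_moves --series '[[[-0.14,-0.95,0.04,0,0,-0.14],[-0.12,-0.95,0.04,0,0,-0.14],[-0.11,-0.95,0.04,0,0,-0.14],[-0.1,-0.95,0.04,0,0,-0.14],[-0.08,-0.95,0.04,0,0,-0.14]]]'

```text
clock: 26.3
eef_pos: [484.2, 54.3, 161.1]
tool_rot: [-3.141, 0.001, -0.067]
force: [0.6, 0.2, -1.6]
width: 34.4
```

>>> apply_moves --series '[[[-0.07,-0.95,0.04,0,0,-0.14],[0,0,0.3,0,0,0],[0,0,0,0,0,0],[0,0,0,0,0,0],[0,0,0,0,0,0]]]'

```text
clock: 26.92
eef_pos: [487.6, 102.0, 149.3]
tool_rot: [-3.136, -0.007, -0.053]
force: [-5.1, 1.4, 43.9]
width: 34.4
```

Run:
```python
from h import *
st()
s=viewer.get_image("side")
cv2.imwrite("pics/hov2.png",cv2.resize(s[125:215,215:305],None,fx=6.6,fy=6.6,interpolation=cv2.INTER_CUBIC))
p=ctrl.read_state()["eef_pos"]
for dy in(0,):print(np.round((proj("side",p+[0,2.6,-61.4])-[215,125])*6.6))
```

```text
t 26.93 pos [487.6 102.  149.3] rpy [-179.7   -0.4   -3. ] F [-5.1  1.4 43.9] w 34.4
[304. 290.]
```

View pics/hov2.png

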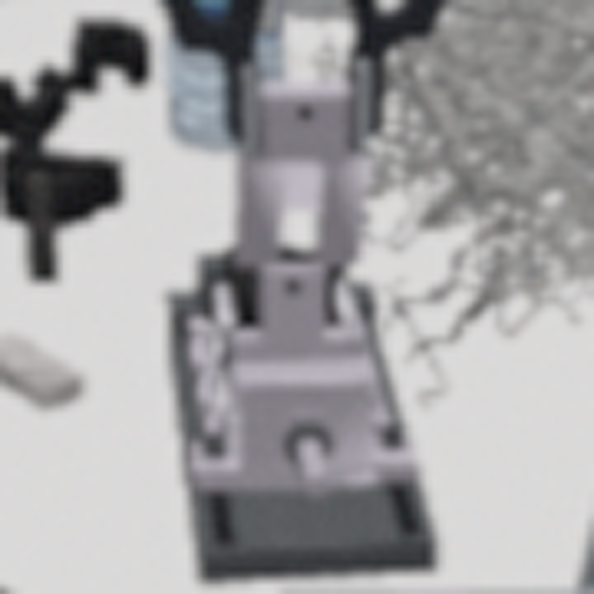

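The wedge foot met the flat's tab top (44 N), so I'll back off up at once. The flat's tab shows at (295,265–330).

>>> apply_moves --series '[[[-0.06,0,-0.4,0,0,0],[0,0,-0.3,0,0,0],[0,0,0,0,0,0],[0,0,0,0,0,0],[0,0,0,0,0,0]]]'

```text
clock: 27.6
eef_pos: [481.0, 100.4, 177.8]
tool_rot: [3.141, 0.002, -0.052]
force: [-0.7, 0.2, -1.7]
width: 34.7
```

Run:
```python
from h import *
st()
s=viewer.get_image("side");p=ctrl.read_state()["eef_pos"]
cv2.imwrite("pics/hov3.png",cv2.resize(s[110:200,215:305],None,fx=6.6,fy=6.6,interpolation=cv2.INTER_CUBIC))
g=cv2.cvtColor(s,cv2.COLOR_BGR2GRAY)
f=lambda X:np.round((proj("side",X)-[215,125]),1)+[215,125]
print("flat tab top vertical y113:",f((483,110.5,96)),"shoulder",f((483,110.5,66)),"leaning on abut: top",f((483,107.9-.2425*80,16+.97*80)),"shoulder",f((483,107.9-.2425*50,16+.97*50)))
print("wedge bottom -y if 61.4:",f(p+[0,0.1,-61.4]),"if 53",f(p+[0,0.1,-53]), "tab top",f(p+[0,-7,82-61.4]))
for c in(256,258,263,264):print(c,[int(v) for v in g[128:190,c]])
for r in(160,164,167,170,173):print(r,[int(v) for v in g[r,244:276]])
for l in("flat_1","wedge"):print(l,[(np.round(np.array(d["location"])*[512,384],1),round(d["score"],2)) for d in viewer.find_in("side",l)])
```

```text
t 27.6 pos [481.  100.4 177.8] rpy [ 1.8e+02  1.0e-01 -3.0e+00] F [-0.7  0.2 -1.7] w 34.7
flat tab top vertical y113: [259.  165.2] shoulder [259.1 175.6] leaning on abut: top [260.2 169.5] shoulder [259.9 178.5]
wedge bottom -y if 61.4: [258.8 159.5] if 53 [258.8 156.5] tab top [259.1 130. ]
256 [180, 151, 125, 119, 118, 121, 124, 124, 123, 122, 128, 154, 175, 182, 183, 182, 184, 183, 189, 205, 212, 214, 215, 215, 217, 215, 216, 215, 216, 217, 217, 217, 217, 201, 143, 67, 32, 27, 27, 24, 82, 145, 159, 138, 120, 117, 119, 121, 122, 120, 124, 141, 170, 181, 176, 147, 127, 128, 130, 128, 130, 128]
258 [181, 148, 104, 73, 87, 116, 124, 124, 122, 124, 128, 153, 178, 186, 187, 186, 187, 186, 192, 210, 217, 218, 218, 218, 219, 218, 216, 217, 218, 218, 217, 217, 215, 195, 137, 64, 31, 28, 29, 24, 80, 141, 150, 130, 110, 111, 115, 119, 118, 118, 120, 140, 169, 181, 178, 151, 130, 127, 128, 132, 131, 125]
263 [179, 151, 126, 123, 122, 123, 125, 125, 125, 123, 125, 128, 134, 135, 131, 125, 123, 120, 116, 115, 116, 116, 114, 114, 116, 115, 119, 158, 203, 217, 217, 217, 218, 214, 178, 114, 63, 4
[... 612 characters left out ...]
112, 102, 92, 61, 40, 39, 37, 38, 36, 35, 32, 28, 31, 36, 49, 59, 58, 63, 73, 84, 121, 177, 208, 217, 217, 217, 218, 217, 216, 216]
167 [180, 119, 73, 75, 89, 69, 49, 44, 45, 45, 37, 26, 24, 28, 24, 26, 30, 40, 47, 46, 44, 74, 126, 148, 167, 180, 188, 203, 213, 213, 210, 200]
170 [87, 71, 67, 124, 175, 159, 99, 44, 33, 39, 82, 141, 159, 158, 150, 144, 141, 152, 156, 151, 145, 138, 178, 188, 151, 103, 89, 133, 193, 207, 183, 164]
173 [150, 153, 129, 132, 176, 185, 142, 68, 25, 26, 57, 100, 117, 119, 111, 92, 86, 103, 118, 115, 104, 91, 126, 165, 168, 141, 100, 121, 184, 192, 193, 194]
flat_1 [(array([282.8, 231.3]), 0.93), (array([277.5, 221. ]), 0.68), (array([258.2, 173.6]), 0.44)]
wedge []
```

The flat's tab top has dropped to row ~169 and appears to lean on the abutment. The wedge has slipped about 8 mm up in the grip (its bottom is now ~53 mm below the TCP). I'll move aside and use the last view on the gap.

>>> apply_moves --series '[[[0,0.9,0,0,0,0],[0,0.9,0,0,0,0],[0,0.9,0,0,0,0],[0,0.9,0,0,0,0],[0,0.5,0,0,0,0]]]'

```text
clock: 28.38
eef_pos: [470.3, -107.0, 178.4]
tool_rot: [3.141, 0.001, -0.056]
force: [1.0, 0.6, -2.5]
width: 34.6
```

Run:
```python
from h import *
st()
s=viewer.get_image("side");t=viewer.get_image("top")
a=cv2.resize(t[172:217,180:240],None,fx=8,fy=8,interpolation=cv2.INTER_CUBIC) #480x360
b=cv2.resize(s[155:205,238:286],None,fx=6,fy=6,interpolation=cv2.INTER_CUBIC) #288x300
c=cv2.resize(s[110:230,215:335],None,fx=2.4,fy=2.4)
im=np.zeros((600,800,3),np.uint8);im[:360,:480]=a;im[:300,500:788]=b;im[305:593,500:788]=c
cv2.imwrite("pics/gap.png",im)
f=lambda X:(proj("top",X)-[180,172])*8
for n,X in[("vert tabtop centre y113",(484,113,96)),("vert y107",(484,107,96)),("lean tabtop",(484,91,94)),("shoulder vert",(484,113,66)),("plate edge home",(484,115.5,62)),("abut edge",(484,96.4,62))]:print(n,np.round(f(X)))
```

```text
t 28.38 pos [ 470.3 -107.   178.4] rpy [179.9   0.   -3.2] F [ 1.   0.6 -2.5] w 34.6
vert tabtop centre y113 [179. 148.]
vert y107 [204. 148.]
lean tabtop [270. 152.]
shoulder vert [190. 172.]
plate edge home [181. 174.]
abut edge [258. 176.]
```

View pics/gap.png

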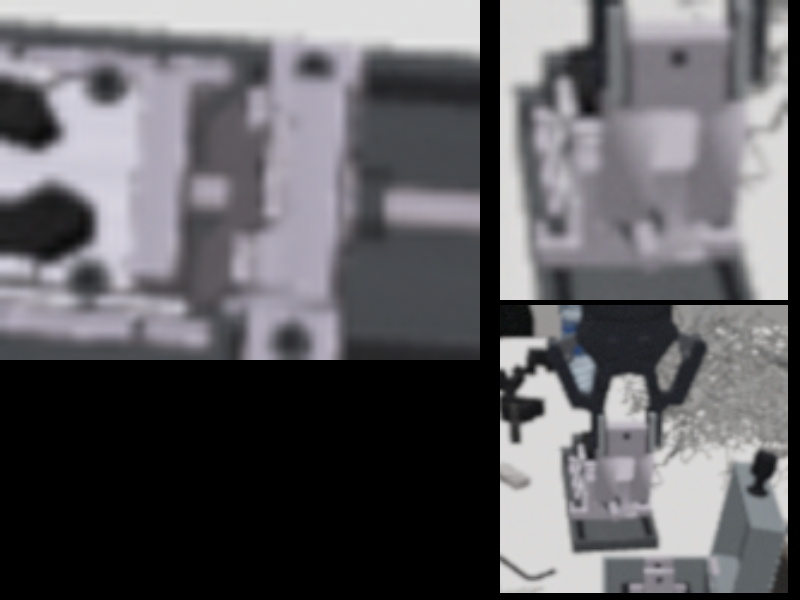

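The top crop shows the flat leaning on the abutment: its face spans u 200–265, with the shoulders at (257,105) and (243,255). The plate edge is at u≈189. So the wedge goes between the plate and the flat, which the task allows.

Run:
```python
from h import *
plan([(484.3,105,178,-3)])
```

```text
[[[0.01, -0.85, 0.0, 0.0, 0.0, -0.01], [0.01, -0.85, 0.0, 0.0, 0.0, -0.01], [0.01, -0.85, 0.0, 0.0, 0.0, -0.01], [0.01, -0.85, 0.0, 0.0, 0.0, -0.01], [0.01, -0.85, 0.0, 0.0, 0.0, -0.01]]]
```

>>> apply_moves --series '[[[0.01,-0.85,0,0,0,0],[0.01,-0.85,0,0,0,0],[0.01,-0.85,0,0,0,0],[0.01,-0.85,0,0,0,-0.01],[0.01,-0.85,0,0,0,-0.01]]]'

```text
clock: 29.1
eef_pos: [483.9, 110.5, 178.3]
tool_rot: [-3.141, 0.001, -0.049]
force: [0.6, -0.4, -1.6]
width: 34.5
```

>>> apply_moves --series '[[[0,0,0.2,0,0,0],[0,0,0.4,0,0,0],[0,0,0.3,0,0,0],[0,0,0,0,0,0],[0,0,0,0,0,0]]]'

```text
clock: 29.72
eef_pos: [484.6, 107.6, 133.8]
tool_rot: [-3.141, 0.0, -0.051]
force: [0.2, -0.1, -1.6]
width: 34.7
```

>>> apply_moves --series '[[[0,0.05,0,0,0,0],[0,0,0.2,0,0,0],[0,0,0.16,0,0,0],[0,0,0,0,0,0],[0,0,0,0,0,0]]]'

```text
clock: 30.35
eef_pos: [483.5, 105.2, 116.3]
tool_rot: [-3.141, 0.002, -0.051]
force: [-3.8, -1.5, 14.9]
width: 35.0
```

>>> apply_moves --series '[[[0,0,0.1,0,0,0],[0,0,0.1,0,0,0],[0,0,0,0,0,0],[0,0,0,0,0,0],[0,0,0,0,0,0]]]'

```text
clock: 30.98
eef_pos: [483.7, 101.2, 112.0]
tool_rot: [3.141, -0.0, -0.054]
force: [-17.6, -13.0, 77.5]
width: 34.6
```

It's caught on an edge and pushed toward -y. The wedge probably sits about 3 mm further +y in the hand than I assumed, so I'll back up, shift -y and retry.

>>> apply_moves --series '[[[0.02,0,-0.3,0,0,0],[0,0.07,0,0,0,0],[0,0,0,0,0,0],[0,0,0,0,0,0],[0,0,0,0,0,0]]]'

```text
clock: 31.6
eef_pos: [484.6, 101.9, 119.8]
tool_rot: [3.141, 0.002, -0.05]
force: [-0.0, -0.1, -2.4]
width: 34.5
```

Run:
```python
from h import *
st()
g=cv2.cvtColor(viewer.get_image("side"),cv2.COLOR_BGR2GRAY)
p=ctrl.read_state()["eef_pos"]
for c in(252,256,262,266):print(c,[int(v) for v in g[138:186,c]])
for r in(150,156,160,164,168,172,176):print(r,[int(v) for v in g[r,244:276]])
print(proj("side",p+[0,0,-53]),proj("side",p+[0,0,-45]),proj("side",p+[0,0,-1]))
```

```text
t 31.6 pos [484.6 101.9 119.8] rpy [ 1.8e+02  1.0e-01 -2.9e+00] F [-0.  -0.1 -2.4] w 34.5
252 [36, 44, 52, 62, 78, 81, 78, 96, 123, 125, 120, 118, 113, 112, 110, 109, 108, 109, 109, 109, 109, 116, 131, 133, 131, 125, 121, 117, 114, 115, 114, 114, 113, 114, 113, 106, 111, 166, 183, 166, 175, 165, 171, 178, 175, 155, 134, 128]
256 [156, 140, 142, 153, 153, 149, 146, 158, 178, 190, 188, 176, 145, 126, 122, 121, 122, 123, 123, 121, 129, 153, 170, 172, 169, 167, 164, 160, 140, 125, 131, 156, 161, 139, 122, 118, 117, 120, 123, 122, 124, 142, 169, 180, 175, 148, 129, 128]
262 [216, 214, 215, 216, 217, 217, 218, 217, 213, 200, 187, 164, 135, 120, 117, 122, 122, 124, 122, 121, 127, 146, 163, 167, 165, 161, 160, 154, 126, 103, 129, 174, 156, 126, 114, 115, 117, 118, 118, 116, 123, 149, 172, 181, 179, 149, 127, 128]
266 [151, 150, 163, 179, 190, 178, 169, 163, 161, 154, 148, 134, 114, 108, 107, 107, 106, 101, 96, 96, 108, 139, 151, 150, 146, 141, 135, 133, 127, 124, 121, 123, 116, 114, 115, 128, 147, 166, 158, 162, 178, 172, 177, 180, 176, 150, 130, 129]
150 [217, 218, 213, 182, 118, 55, 70, 10
[... 477 characters left out ...]
, 99, 113, 121, 131, 141, 152, 164, 180, 189, 189, 189, 184, 160, 129, 117, 126, 135, 147, 165, 197, 213, 217, 218, 217, 216, 216]
168 [160, 104, 74, 111, 146, 130, 111, 111, 114, 114, 121, 133, 131, 104, 81, 75, 82, 107, 129, 135, 136, 127, 121, 126, 129, 129, 140, 175, 200, 200, 202, 205]
172 [101, 96, 81, 124, 180, 173, 135, 116, 113, 112, 108, 115, 122, 120, 109, 91, 83, 104, 114, 118, 120, 120, 115, 121, 132, 111, 78, 116, 185, 203, 180, 153]
176 [155, 168, 156, 165, 155, 142, 165, 180, 183, 178, 163, 136, 123, 119, 118, 118, 120, 120, 118, 117, 129, 147, 158, 157, 155, 147, 127, 117, 160, 202, 216, 218]
[260.16793319 176.62031946] [260.15917053 173.85985993] [260.10994435 158.35236741]
```

>>> apply_moves --series '[[[0,0,0.1,0,0,0],[0,0,0.08,0,0,0],[0,0,0,0,0,0],[0,0,0,0,0,0],[0,0,0,0,0,0]]]'

```text
clock: 32.28
eef_pos: [485.0, 101.6, 112.9]
tool_rot: [-3.141, 0.0, -0.051]
force: [-3.9, -2.1, 15.5]
width: 34.6
```

Still stopped at the plate-top level. The wedge has probably tilted in the grip with its foot toward +y. It will self-align once the foot is in, so I'll probe further toward -y.

>>> apply_moves --series '[[[0,0,-0.16,0,0,0],[0,0.08,0,0,0,0],[0,0,0,0,0,0],[0,0,0.1,0,0,0],[0,0,0.08,0,0,0]]]'

```text
clock: 32.9
eef_pos: [485.0, 97.6, 110.4]
tool_rot: [3.142, 0.0, -0.051]
force: [0.2, -1.2, -1.5]
width: 34.6
```

>>> apply_moves --series '[[[0,0,0,0,0,0],[0,0,0,0,0,0],[0,0,0,0,0,0],[0,0,0,0,0,0],[0,0,0,0,0,0]]]'

```text
clock: 33.52
eef_pos: [484.6, 97.8, 110.5]
tool_rot: [3.142, 0.001, -0.05]
force: [-1.1, -0.9, -2.9]
width: 34.6
```

It has dropped in freely, so I'll continue down in steps.

>>> apply_moves --series '[[[0,0,0.1,0,0,0],[0,0,0.08,0,0,0],[0,0,0,0,0,0],[0,0,0,0,0,0],[0,0,0,0,0,0]]]'

```text
clock: 34.15
eef_pos: [484.9, 97.9, 101.5]
tool_rot: [-3.142, 0.0, -0.05]
force: [0.8, -2.0, -4.2]
width: 34.7
```

>>> apply_moves --series '[[[0,0,0.08,0,0,0],[0,0,0.06,0,0,0],[0,0,0,0,0,0],[0,0,0,0,0,0],[0,0,0,0,0,0]]]'

```text
clock: 34.78
eef_pos: [486.0, 99.5, 96.5]
tool_rot: [-3.139, -0.002, -0.049]
force: [-2.4, 2.1, 17.0]
width: 34.8
```

>>> apply_moves --series '[[[-0.02,-0.06,-0.06,0,0,0],[0,-0.02,0,0,0,0],[0,0,0,0,0,0],[0,0,0.04,0,0,0],[0,0,0.04,0,0,0]]]'

```text
clock: 35.4
eef_pos: [485.1, 100.4, 95.1]
tool_rot: [3.141, -0.002, -0.052]
force: [-0.5, -4.6, 20.4]
width: 34.6
```

>>> apply_moves --series '[[[0,0,0.06,0,0,0],[0,0,0,0,0,0],[0,0,0,0,0,0],[0,0,0,0,0,0],[0,0,0,0,0,0]]]'

```text
clock: 36.02
eef_pos: [485.5, 101.6, 92.3]
tool_rot: [-3.141, -0.003, -0.05]
force: [-1.1, -2.0, 16.7]
width: 34.4
```

>>> apply_moves --series '[[[-0.01,-0.02,0.06,0,0,0],[0,0,0.04,0,0,0],[0,0,0,0,0,0],[0,0,0,0,0,0],[0,0,0,0,0,0]]]'

```text
clock: 36.65
eef_pos: [485.9, 103.7, 88.0]
tool_rot: [-3.139, -0.005, -0.05]
force: [-0.9, 0.5, 20.6]
width: 34.2
```

Run:
```python
from h import *
st()
g=cv2.cvtColor(viewer.get_image("side"),cv2.COLOR_BGR2GRAY)
for c in(252,256,260,264,268):print(c,[int(v) for v in g[145:190,c]])
p=ctrl.read_state()["eef_pos"]
print([np.round(proj("side",p+[0,-9,d]),1).tolist() for d in(-1,29)])
for l in("wedge","flat_1"):print(l,[(np.round(np.array(d["location"])*[512,384],1),round(d["score"],2)) for d in viewer.find_in("side",l)])
```

```text
t 36.65 pos [485.9 103.7  88. ] rpy [-179.9   -0.3   -2.9] F [-0.9  0.5 20.6] w 34.2
252 [35, 34, 36, 32, 27, 36, 46, 57, 69, 86, 91, 92, 121, 122, 118, 117, 115, 113, 114, 114, 113, 112, 112, 111, 112, 114, 124, 126, 122, 119, 118, 118, 130, 161, 171, 178, 180, 175, 154, 133, 128, 132, 131, 134, 131]
256 [135, 180, 208, 215, 216, 216, 217, 217, 218, 218, 217, 218, 216, 206, 191, 167, 139, 126, 123, 123, 124, 124, 124, 127, 152, 180, 156, 126, 118, 118, 120, 118, 118, 123, 142, 170, 180, 175, 148, 130, 127, 129, 128, 130, 129]
260 [208, 217, 217, 217, 217, 217, 217, 217, 217, 217, 217, 218, 215, 202, 185, 161, 124, 82, 80, 111, 123, 123, 123, 129, 158, 178, 147, 98, 87, 108, 117, 117, 118, 121, 142, 171, 181, 179, 150, 128, 128, 131, 136, 124, 101]
264 [177, 210, 218, 218, 217, 214, 216, 218, 217, 217, 217, 219, 215, 198, 183, 152, 128, 124, 122, 123, 125, 122, 124, 131, 153, 159, 139, 127, 122, 117, 116, 115, 124, 140, 152, 171, 181, 178, 152, 129, 127, 129, 132, 130, 119]
268 [33, 33, 36, 46, 48, 60, 79, 86, 82, 60, 46, 74, 104, 109, 113, 112, 107, 107, 108, 107, 107, 109, 108, 107, 118, 152, 166, 164, 158, 157, 153, 150, 161, 183, 179, 178, 181, 172, 148, 129, 130, 131, 135, 140, 142]
[[261.0, 170.8], [261.0, 160.1]]
wedge [(array([261.9, 164.3]), 0.51)]
flat_1 [(array([283.3, 234.1]), 0.93), (array([281.5, 218.8]), 0.58), (array([258.9, 173.9]), 0.51)]
```

The wedge is down between nest and flat, with its bottom about 19 mm above the base. I'll keep pressing.

>>> apply_moves --series '[[[-0.01,-0.02,0.06,0,0,0],[0,-0.02,0.04,0,0,0],[0,0,0,0,0,0],[0,0,0,0,0,0],[0,0,0,0,0,0]]]'

```text
clock: 37.42
eef_pos: [486.3, 106.0, 83.9]
tool_rot: [-3.138, -0.006, -0.05]
force: [-0.9, -0.0, 29.8]
width: 34.7
```

>>> apply_moves --series '[[[0,-0.02,0.04,0,0,0],[0,0,0.04,0,0,0],[0,0,0,0,0,0],[0,0,0,0,0,0],[0,0,0,0,0,0]]]'

```text
clock: 38.05
eef_pos: [486.4, 106.7, 82.5]
tool_rot: [-3.137, -0.007, -0.05]
force: [-6.9, -2.8, 58.8]
width: 34.5
```

Run:
```python
from h import *
st()
g=cv2.cvtColor(viewer.get_image("side"),cv2.COLOR_BGR2GRAY)
for c in(256,260,264,268):print(c,[int(v) for v in g[150:190,c]])
for r in(166,168,170,172,174,176,178):print(r,[int(v) for v in g[r,240:282]])
p=ctrl.read_state()["eef_pos"]
print([np.round(proj("side",p+[0,-9,d]),1).tolist() for d in(-1,29)])
for cam in("top",):
  viewer.get_image(cam)
  for l in("wedge","nest"):print(l,[(np.round(np.array(d["location"])*[512,384],1),round(d["score"],2)) for d in viewer.find_in(cam,l)])
```

```text
t 38.05 pos [486.4 106.7  82.5] rpy [-179.8   -0.4   -2.9] F [-6.9 -2.8 58.8] w 34.5
256 [215, 216, 218, 217, 218, 217, 217, 218, 217, 210, 195, 182, 152, 128, 127, 125, 126, 126, 128, 155, 181, 156, 126, 121, 119, 119, 118, 119, 123, 140, 170, 178, 175, 148, 129, 126, 129, 129, 128, 127]
260 [217, 217, 217, 217, 217, 217, 217, 218, 215, 204, 191, 177, 143, 97, 81, 105, 120, 126, 132, 155, 170, 143, 98, 87, 107, 117, 119, 117, 122, 143, 171, 181, 179, 150, 128, 127, 131, 136, 125, 99]
264 [214, 216, 217, 218, 217, 218, 218, 218, 217, 207, 189, 163, 138, 126, 124, 126, 126, 125, 135, 156, 157, 137, 128, 125, 121, 116, 117, 123, 136, 150, 171, 181, 179, 152, 129, 129, 130, 132, 130, 119]
268 [47, 59, 79, 87, 85, 66, 46, 62, 99, 109, 109, 108, 107, 107, 107, 108, 108, 107, 107, 107, 108, 127, 155, 162, 161, 156, 152, 164, 184, 180, 179, 179, 172, 146, 130, 129, 132, 137, 139, 144]
166 [217, 217, 218, 214, 183, 123, 78, 68, 60, 46, 59, 93, 110, 100, 109, 122, 126, 126, 124, 124, 120, 122, 125, 124, 126, 126, 121, 101, 108, 106, 74, 95, 170, 208, 216, 213, 215, 217, 217, 217, 218, 217]
16
[... 645 characters left out ...]
17, 162, 172, 165, 154, 157, 158, 131, 114, 123, 132, 132, 126, 119, 118, 117, 110, 107, 114, 117, 117, 121, 129, 141, 151, 161, 159, 126, 124, 180, 188, 203, 213, 206, 196, 207, 216, 218, 218]
176 [170, 104, 80, 105, 155, 167, 157, 164, 154, 134, 133, 127, 121, 121, 121, 119, 118, 119, 117, 118, 119, 119, 117, 117, 117, 125, 135, 143, 152, 154, 132, 118, 162, 201, 216, 218, 215, 200, 180, 170, 175, 181]
178 [172, 112, 90, 117, 170, 182, 171, 174, 149, 113, 133, 156, 163, 163, 151, 133, 123, 120, 120, 120, 122, 124, 125, 124, 136, 162, 176, 183, 184, 167, 152, 126, 138, 192, 213, 217, 207, 185, 181, 181, 196, 211]
[[261.0, 172.2], [261.0, 161.6]]
wedge []
nest [(array([193.3, 208.3]), 0.43)]
```

Force is 59 N at TCP z 82.5, still higher than the expected seat, so the wedge may be jammed tilted. I'll relieve, straighten it by shifting the hand +y, and press again.

>>> apply_moves --series '[[[-0.02,0,-0.18,0,0,0],[0,-0.04,0,0,0,0],[0,-0.04,0,0,0,0],[0,0,0,0,0,0],[0,0,0,0,0,0]]]'

```text
clock: 38.88
eef_pos: [483.7, 107.1, 85.4]
tool_rot: [3.138, -0.002, -0.052]
force: [2.7, -8.3, 4.5]
width: 34.6
```

>>> apply_moves --series '[[[0,-0.03,0,0,0,0],[0,-0.03,0,0,0,0],[0,0,0,0,0,0],[0,0,0,0,0,0],[0,0,0,0,0,0]]]'

```text
clock: 39.5
eef_pos: [483.8, 108.7, 85.3]
tool_rot: [3.137, -0.002, -0.053]
force: [2.2, -10.6, 4.3]
width: 34.9
```

>>> apply_moves --series '[[[0,-0.03,0,0,0,0],[0,0,0.06,0,0,0],[0,0,0.06,0,0,0],[0,0,0,0,0,0],[0,0,0,0,0,0]]]'

```text
clock: 40.12
eef_pos: [484.1, 110.0, 80.8]
tool_rot: [3.138, -0.002, -0.054]
force: [-0.1, -11.6, 21.2]
width: 34.6
```

>>> apply_moves --series '[[[0,0,0.04,0,0,0],[0,0,0,0,0,0],[0,0,0,0,0,0],[0,0,0,0,0,0],[0,0,0,0,0,0]]]'

```text
clock: 40.75
eef_pos: [484.2, 110.0, 79.7]
tool_rot: [3.138, -0.003, -0.054]
force: [-2.6, -12.2, 31.2]
width: 34.6
```

>>> apply_moves --series '[[[0,0.05,-0.04,0,0,0],[0,0,0,0,0,0],[0,0,0.06,0,0,0],[0,0,0.04,0,0,0],[0,0,0,0,0,0]]]'

```text
clock: 41.38
eef_pos: [484.5, 110.7, 77.5]
tool_rot: [-3.141, -0.004, -0.053]
force: [-3.6, -5.8, 39.3]
width: 34.7
```

>>> apply_moves --series '[[[0,0,0.04,0,0,0],[0,0,0,0,0,0],[0,0,0,0,0,0],[0,0,0,0,0,0],[0,0,0,0,0,0]]]'

```text
clock: 42.0
eef_pos: [484.6, 110.9, 76.9]
tool_rot: [-3.14, -0.004, -0.053]
force: [-6.0, -6.5, 53.7]
width: 34.6
```

Stiff now at TCP z 76.9 (wedge about 8 mm above the base, which matches a gap of ~8 mm). I'll ease slightly to a firm hold and check the nest position by template matching.

>>> apply_moves --series '[[[0,0,-0.03,0,0,0],[0,0,0,0,0,0],[0,0,0,0,0,0],[0,0,0,0,0,0],[0,0,0,0,0,0]]]'

```text
clock: 42.62
eef_pos: [484.6, 111.0, 77.0]
tool_rot: [-3.141, -0.004, -0.053]
force: [-2.8, -5.9, 37.8]
width: 34.6
```

Run:
```python
from h import *
st()
t=viewer.get_image("top");s=viewer.get_image("side")
cv2.imwrite("pics/top_end.png",t);cv2.imwrite("pics/side_end.png",s)
big=lambda g:cv2.resize(g,(2048,1536),interpolation=cv2.INTER_CUBIC)
def shift(cam,now,box):
    old=cv2.resize(cv2.imread(f"pics/{cam}0.png"),(512,384),interpolation=cv2.INTER_AREA)
    x0,x1,y0,y1=[4*v for v in box]
    A=big(old);B=big(now);r=cv2.matchTemplate(B[y0-24:y1+24,x0-24:x1+24],A[y0:y1,x0:x1],cv2.TM_CCOEFF_NORMED)
    _,m,_,l=cv2.minMaxLoc(r);return cam,box,round(m,3),[(l[0]-24)/4,(l[1]-24)/4]
print(shift("top",t,(160,174,180,206)),"fixed:",shift("top",t,(140,156,170,214)))
print(shift("top",t,(160,192,180,206)))
print(shift("top",t,(164,180,192,206)))
print("knob lid",[(np.round(np.array(d["location"])*[512,384],1),round(d["score"],2)) for d in viewer.find_in("top","lid_knob")])
for l in("calliper","hex_key","gauge_block","flat_1","wedge"):print(l,[(np.round(np.array(d["location"])*[512,384],1).tolist(),round(d["score"],2)) for d in viewer.find_in("top",l)],[(np.round(np.array(d["location"])*[512,384],1).tolist(),round(d["score"],2)) for d in viewer.find_in("side",l)])
g=cv2.cvtColor(s,cv2.COLOR_BGR2GRAY);
for c in(256,264,268):print(c,[int(v) for v in g[155:185,c]])
p=ctrl.read_state()["eef_pos"];print([np.round(proj("side",p+[0,-9,d]),1).tolist() for d in(-1,29)])
```

```text
t 42.62 pos [484.6 111.   77. ] rpy [-180.    -0.2   -3. ] F [-2.8 -5.9 37.8] w 34.6
('top', (160, 174, 180, 206), 0.423, [-3.5, 6.0]) fixed: ('top', (140, 156, 170, 214), 0.151, [6.0, 6.0])
('top', (160, 192, 180, 206), 0.272, [6.0, -1.0])
('top', (164, 180, 192, 206), 0.182, [6.0, 0.25])
knob lid [(array([347. , 148.8]), 0.76)]
calliper [([318.4, 247.6], 0.74)] [([231.2, 252.2], 0.7)]
hex_key [([254.0, 257.5], 0.72)] []
gauge_block [([334.3, 195.0], 0.68), ([166.4, 244.3], 0.43)] [([232.5, 250.3], 0.66), ([215.3, 180.2], 0.65)]
flat_1 [([321.4, 187.6], 0.68), ([334.7, 193.8], 0.6), ([214.1, 202.2], 0.44)] [([281.7, 232.7], 0.8), ([278.8, 219.6], 0.72), ([257.3, 173.3], 0.69)]
wedge [([231.8, 206.6], 0.6)] [([260.5, 167.9], 0.7), ([259.9, 190.8], 0.5), ([231.5, 248.9], 0.43)]
256 [216, 217, 217, 217, 217, 214, 200, 186, 153, 132, 131, 130, 129, 146, 171, 150, 124, 120, 119, 120, 122, 121, 121, 123, 143, 171, 179, 175, 148, 129]
264 [218, 218, 215, 214, 212, 204, 191, 178, 152, 134, 130, 130, 134, 151, 170, 149, 124, 120, 124, 124, 122, 123, 132, 155, 162, 174, 181, 178, 152, 130]
268 [38, 41, 37, 46, 86, 110, 109, 107, 107, 105, 106, 105, 107, 106, 108, 112, 114, 131, 158, 171, 169, 163, 167, 169, 170, 177, 180, 172, 147, 131]
[[260.1, 173.5], [260.1, 163.0]]
```

The wedge held still when eased from 54 to 38 N of push. Its tab top sits ~29 mm above the TCP, so its foot is about 7–8 mm above the base. That means it is tight on the slope rather than landed. The lid is open, the tools are in place and the spare flats are in the rack, so I'm handing in.

Run:
```python
from h import *
st();print(ctrl.finish_job());st()
```

```text
t 43.27 pos [484.6 110.9  77. ] rpy [-180.    -0.2   -3. ] F [-2.5 -5.  38.2] w 34.9
the job is handed in; nothing more can be done
None
the job is handed in; nothing more can be done
```

I handed the job in at 43.3 s with the fingers still gripping and pressing the taper shim. No verdict is reported, and I could not confirm in a picture that the nest is home.

**What I did:** I opened the lid to its stop and slipped one flat shim over the stud. It now leans on the abutment's slope. I then pressed the taper shim down between that flat and the nest plate.

**Last checks:**
- **Tightness:** the push was 38 N down and steady. The taper shim did not move when I eased it from 54 to 38 N.
- **Taper shim height:** its foot is about 7–8 mm above the base (±2.5 mm, from the picture). That fits a gap of about 8 mm, so one flat is right. Probing by touch earlier gave at most about 9.3 mm, which also suits one flat.
- **Lid, spare flats and tools:** the last pictures show the lid open, two flats still in the rack, and the calliper and hex key close to where they started. One gauge block detection was clearly false; the one near its real place scored low, about 13 pixels off in the top view but about 3 in the side view.

**Went wrong or unconfirmed:**
- **Nest home:** picture matching to confirm this failed because the arm was in the way. I infer it from the tight pack and the sideways push.
- **First try with the taper shim:** it hit the flat's tab (44 N), then caught on what was probably the nest plate's edge (77 N). It slipped and tilted in the grip, and I straightened it while pressing it down.

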